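# Reject a brittle thermistor puck without cracking it

## Task

The ceramic thermistor puck on the sloping test stand has failed: take it off from under the rail and lay it flat in the reject box. It is brittle, so grip it only lightly and set it down softly, neither dropped nor pressed hard, on the box's inner board, whose height you have to find; leave the canister, the end stops and the knob where they are.

Things in the scene. Friction and masses are not known exactly. Their poses are not given: they have to be found in the camera images.
- puck: Blue ceramic disc, 40 mm diameter, 22 mm thick, 100 to 200 g. Origin: centre of its underside, z up through the disc. It starts on the sloping seat, z leaning 35 degrees, low edge against two pins. Brittle: it cracks if squeezed with over 50 N per finger (20 to 30 N holds it well), if let fall 5 mm or more, or if it is pressed on the reject box or its board with over 25 N.
- stand: Fixed test stand. Origin on the shelf under the seat centre; x (level) from the slope's low to its high side, y sideways, z up. Base plate 150 (x) x 190 x 12 mm, x -65 to +85. A leaning post, 40 mm along the slope x 26 mm in y, carries the seat, so the puck overhangs it in +y and -y. Two 6 mm pins at the seat's low edge, y = +13 and -13 mm, stand 8 mm above the seat.
- seat (a point): Centre of the sloping seat face, 85 mm above the shelf. The seat's outward normal leans 35 degrees from vertical towards the stand's -x.
- rail (a point): Middle of the steel rail bridging the stand just above the puck: it runs along the stand's y, 190 mm long, 15 mm wide (stand x -26 to -11 mm), 241 to 249 mm above the shelf, on two posts 14 x 10 mm at its ends (y = +88 and -88 mm). It bars the space straight above the puck: the hand must come in under it, leaning, from the stand's -x side, square to the slope.
- reject_box: Open grey steel box fixed to the shelf, outside 160 mm (x) x 150 mm (y) x 80 mm high, walls 4 mm. Origin: centre of its underside, on the shelf. In it lies a flat level cork board over the whole floor (a false floor); its top is anywhere from 18 to 51 mm above the origin, differs each time and is not reported. It does not give way.
- canister: Bystander: aluminium screw-top canister, 66 mm diameter, knurled lid 74 mm, 90 mm tall, standing loose. Origin: centre of its underside.
- end_stop_a: Bystander: loose steel rail end stop, 50 x 12 x 37 mm. Origin: centre of its underside, long side along x.
- end_stop_b: Bystander: second steel end stop, same as the first.
- knob: Bystander: loose black bakelite knob, 44 mm diameter, 26 mm tall. Origin: centre of its underside.
Not all that is in view belongs to the job. What is shaped like the puck but brown is not meant. Leave any blue look-alike of the stand alone.

How it is judged:
On the way:
1. the puck is held in the fingers, lifted clear of its seat (distance between puck and seat above 0.06 m and contact force between the fingers and puck above 1 N), for 0.2 s.
At the end, for the whole second after the job is handed in: The puck lies flat (within 7 degrees, the face with the metal disc up) on the board inside the reject box, at rest and released, and the canister, end stops and knob stand where they were, within 12 mm (x of puck in the frame of reject_box between -0.058 and 0.058 m and y of puck in the frame of reject_box between -0.053 and 0.053 m and z of puck in the frame of reject_box between 0.01 and 0.06 m and angle between puck's own z axis and vertical below 0.12 rad and linear speed of puck below 0.02 m/s and angular speed of puck below 0.2 rad/s and contact force between puck and reject_box above 0.3 N and contact force between the fingers and puck below 0.1 N and distance of each of canister, end_stop_a, end_stop_b, knob from where it was at the start of the episode below 0.012 m); the robot touches nothing.
It fails at once if the fingers squeeze the puck with more than 110 N (both fingers together) (contact force between the fingers and puck above 110 N).
It fails at once if the puck meets the reject box or its board with more than 25 N (contact force between puck and reject_box above 25 N).
It fails at once if the puck is let fall (moves faster than 0.3 m/s out of the fingers) (contact force between the fingers and puck below 0.1 N and linear speed of puck above 0.3 m/s).
It fails at once if the puck tips over past 70 degrees (angle between puck's own z axis and vertical above 1.22 rad).
It fails at once if the canister, an end stop or the knob is moved more than 12 mm (distance of any of canister, end_stop_a, end_stop_b, knob from where it was at the start of the episode above 0.012 m).
It also fails if it takes over 54 s, if anything falls off the work surface, if the arm or the gripper's body presses on something with over 40 N, if the wrist force passes 120 N, or if a joint passes its speed limit or range.

## Robot

A 7-joint arm with a two-finger parallel gripper is mounted at the origin on the work surface. World frame = base frame: x ahead of the robot, y to its left, z up, the work surface at z = 0. Lengths are in m, angles in rad, forces in N, time in s.
With the tool pointing down it reaches from about 0.4 to 0.85 m from the base axis. Payload 10.4 kg.
Tool frame: the origin (TCP) lies between the finger pads; the fingertips stand 17 mm ahead of it and the grasp point (between the pads) lies 2 mm behind it; x points along the fingers, y is the direction in which the jaws open and shut, and the axes are right-handed (so a half turn about x gives the same grasp; the last joint's range is limited). The gripper opens to 87 mm and grips with 3 to 60 N. Pads are 19 mm wide; open, the fingers measure 117 mm over their backs; the gripper's body (75 mm by 190 mm) begins 51 mm behind the grasp point.
Start: joints at [-1.318, 0.332, -0.065, 1.46, 0.022, 1.35, -0.088], TCP at [0.17, 0.601, 0.214] pointing down, gripper open.
Joint ranges: [-2.6, 2.6], [-0.5, 2.12], [-1.47, 1.34], [0.16, 2.42], [-1.27, 4.41], [0.06, 2.06], [-2.6, 2.6]. Speed limits (rad/s): [2.22, 2.22, 2.79, 2.79, 3.14, 3.14, 3.14].

## Interface

Orientations are given as a unit quaternion [x, y, z, w].
In Python, from bench import r, optics, close_job gives the robot as it stands.
- The arm moves only by the shell command python3 -m inch 'ROWS' [OPENING] [FORCE]. ROWS is JSON, a list of rows, each an object with "translation": the shift along the tool's x, y, z in cm, a list of three; "spin": the turn about the tool's x in degrees. In form: [{"translation": [tx, ty, tz], "spin": spin}, ...]. A call has 1 to 20 rows; each row shifts and turns the pose as measured when the row begins, along the tool's axes as they then stand; what a row does not reach is not made up. A row lasts 1/8 s, in which the tool goes at most 62.5 mm and 10.7 degrees, less where a joint would pass 70% of its speed; a pose out of reach is approached as far as the arm can. A call is refused whole if a number of a shift passes 6.25 or a number of a turn 10.7, either way. A call with a gripper value outside its range is refused whole. OPENING is the closure, from 0 (fully open) to 1 (shut), set as the call begins (- or left out, the last holds). The fingers move at their own pace and stop on an object; FORCE is the grip in N (left out, the last holds). Time passes only in rows, so rows that do not move let the fingers close. It gives the time, the measured TCP pose, the force and the opening at its end, in the units of the state.
- r.read_state(): the state, without advancing time (a new reading comes with each control period).
- optics.camera(name): name is "scene" or "top" or "wrist"; returns the picture (400x640x3 uint8, red, green, blue); there is no depth.
- optics.camera_model(name): a dict with "camera_matrix" (3x3 intrinsics, pixels), "world_from_camera" (4x4, takes a point from camera to world coordinates); the wrist camera has in their place "tool_from_camera" (4x4, takes a point from camera to tool coordinates, whose origin is the TCP and whose axes are the tool frame's). Camera axes: x right, y down, z forward; pixel columns grow to the right and rows downward; lengths in m; the calibration is good to about 2 mm. A picture is of the moment at which its call begins: read the wrist's pose just before it. camera_model takes no time and is no camera call.
- close_job(): hands the job in, once; it reports no verdict.
The state is a dict: "time": time; "joint_positions": joint angles; "joint_vel": joint speeds; "joint_torque": joint torques, N m; "ee_pos": TCP position; "eef_rot": TCP orientation; "ft_force": force on the tool from outside, world axes, zero at the start; "torque": the same for the moment, N m; "width": finger opening in m.
Only numpy, scipy, OpenCV 4.12 (cv2) and the standard library are available. Lean on these libraries where they do the work, as an engineer would, in place of code of your own. Each camera call takes 0.05 s, during which the arm holds its last target.

## Working session

There is one attempt and no reset: what is moved stays moved. The work goes in short steps, Python scripts to look and compute and a shell command to move; the robot and the scene stay as the last step left them, time stands still between calls to the robot, and variables do not carry over. Pictures are saved under pics/ and viewed, and the job is handed in when it is done.

```bash
ls; mkdir -p pics
python3 - <<'E'
from bench import r, optics
import cv2
for n in ("scene","top","wrist"):
    s=r.read_state(); im=optics.camera(n); cv2.imwrite(f"pics/{n}0.png",im[:,:,::-1])
    m=optics.camera_model(n); print(n,{k:__import__('numpy').round(v,4).tolist() for k,v in m.items()})
print(r.read_state())
E
```

```text
pics
scene {'camera_matrix': [[463.6018, 0.0, 316.48], [0.0, 463.6018, 192.1766], [0.0, 0.0, 1.0]], 'world_from_camera': [[0.7852, 0.4083, -0.4656, 1.1628], [0.6192, -0.5112, 0.5961, -0.8845], [0.0054, -0.7563, -0.6542, 1.1054], [0.0, 0.0, 0.0, 1.0]]}
top {'camera_matrix': [[443.754, 0.0, 322.422], [0.0, 443.754, 196.9992], [0.0, 0.0, 1.0]], 'world_from_camera': [[0.0024, -0.9801, 0.1985, 0.2535], [-0.9999, -0.0051, -0.013, 0.0091], [0.0138, -0.1985, -0.98, 1.2783], [0.0, 0.0, 0.0, 1.0]]}
wrist {'camera_matrix': [[299.8732, 0.0, 320.522], [0.0, 299.8732, 198.7872], [0.0, 0.0, 1.0]], 'tool_from_camera': [[-0.0001, -0.2575, 0.9663, -0.1721], [1.0, -0.0007, -0.0001, -0.0007], [0.0007, 0.9663, 0.2575, -0.0699], [0.0, 0.0, 0.0, 1.0]]}
{'time': 0.15, 'joint_positions': array([-1.31758151,  0.33268996, -0.06470595,  1.46072027,  0.02158137,
        1.34992162, -0.08847429]), 'joint_vel': array([-0.00093599, -0.00083047, -0.00116508, -0.00367638,  0.00240616,
       -0.00099464, -0.00162264]), 'joint_torque': array([-1.50219530e-04, -6.23632193e+01,  2.38366780e-02, -3.90139675e+01,
       -6.15175464e-02,  3.71787243e-02,  7.38977451e-05]), 'ee_pos': array([0.17011676, 0.60109333, 0.2132731 ]), 'eef_rot': array([ 0.09682414,  0.70043724, -0.09755824,  0.70035359]), 'ft_force': array([ 0.11658153, -0.44125446,  0.11730071]), 'torque': array([ 0.02017864, -0.0054089 ,  0.00448471]), 'width': 0.08706063722633436}
```

View pics/scene0.png

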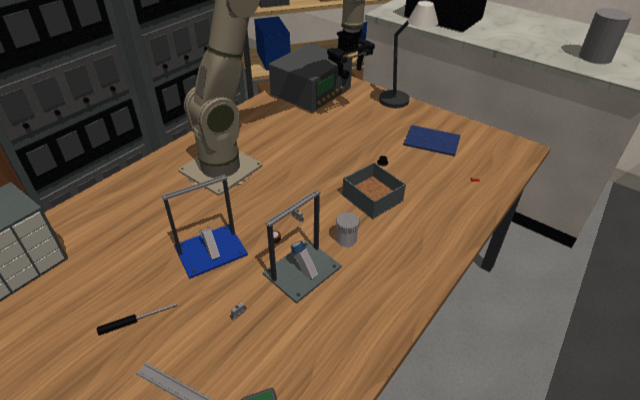

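View pics/top0.png

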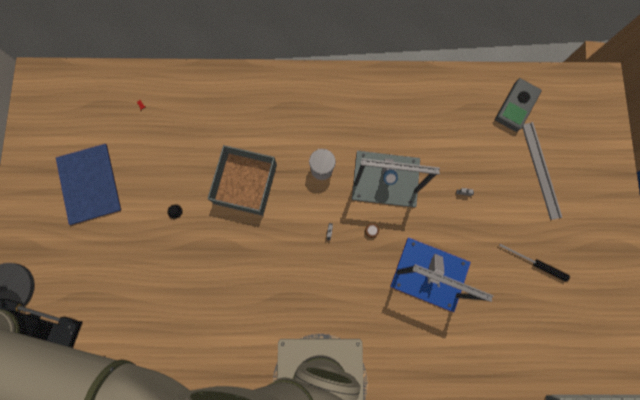

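View pics/wrist0.png

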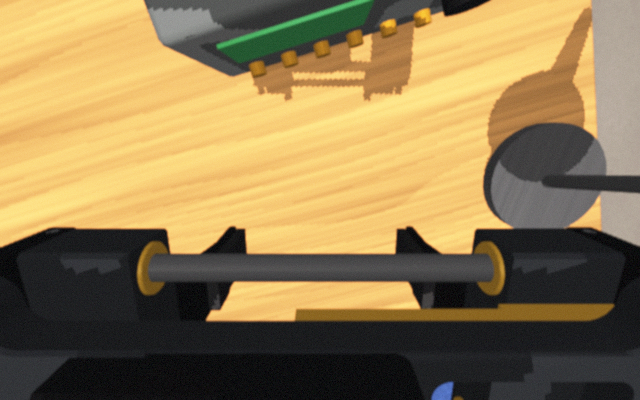

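The top image shows the grey stand with the blue disc at about (391,178). The empty blue look-alike stand is at (432,275) and a brown disc lies on the table at (372,231). The box is at (243,181), the canister at (322,163), the end stops at (330,232) and (465,191), and the knob at (175,211). I'll check close crops and look at the move tool's usage.

View pics/top_crop.png

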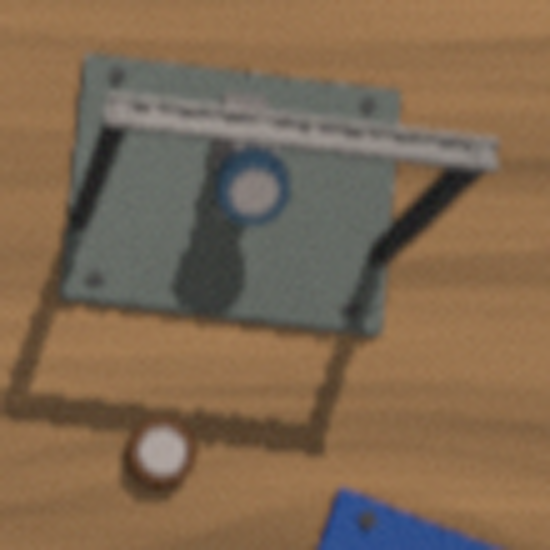

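View pics/scene_crop.png

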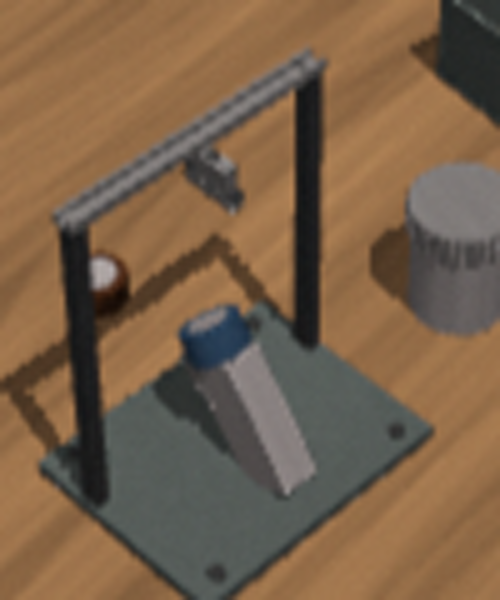

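View pics/box_crop.png

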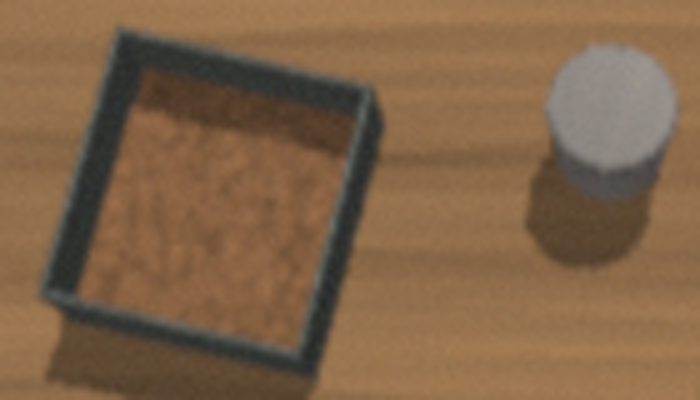

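```bash
cat > h.py <<'E'
import numpy as np, cv2
from scipy.optimize import least_squares
from scipy.spatial.transform import Rotation as R
from bench import r, optics
M={n:optics.camera_model(n) for n in("scene","top")}
def proj(n,P,T=None):
    m=M[n]; T=np.linalg.inv(m["world_from_camera"]); P=np.atleast_2d(P)
    c=P@T[:3,:3].T+T[:3,3]; q=c@m["camera_matrix"].T; return q[:,:2]/q[:,2:]
def ray(n,uv,z):
    m=M[n]; W=m["world_from_camera"]; d=W[:3,:3]@np.linalg.solve(m["camera_matrix"],[uv[0],uv[1],1.]); o=W[:3,3]
    return o+d*(z-o[2])/d[2]
def fr(x,y,a): 
    def f(p):
        p=np.atleast_2d(np.asarray(p,float)); c,s=np.cos(a),np.sin(a)
        return np.c_[x+c*p[:,0]-s*p[:,1], y+s*p[:,0]+c*p[:,1], p[:,2]]
    return f
E
cat > fit.py <<'E'
from h import *
mm=1e-3
def pl(ox,oy,l): return [(ox+a/5,oy+b/5) for a,b in l]
top=pl(340,140,[(85,57),(400,92),(380,335),(65,297)])
tp=[(85,95,12),(85,-95,12),(-65,-95,12),(-65,95,12)]
sc=pl(255,180,[(432,430),(42,465),(62,218),(312,58)])
sp=[(85,95,12),(-65,-95,12),(-18.5,-95,249),(-18.5,95,249)]
rt=pl(340,140,[(107,108),(497,152)]); rp=[(-18.5,95,249),(-18.5,-95,249)]
def res(p):
    f=fr(*p); return np.r_[proj("top",f(np.array(tp+rp)*mm))-np.array(top+rt), proj("scene",f(np.array(sp)*mm))-np.array(sc)].ravel()
s=least_squares(res,[.65,-.15,0.]); print("stand",s.x,np.degrees(s.x[2]),np.round(res(s.x).reshape(-1,2),1).tolist())
f=fr(*s.x); n=np.array([-np.sin(np.radians(35)),0,np.cos(np.radians(35))])
print("seat",f([0,0,.085]), "puck topface", f(np.array([0,0,.085])+.022*n), proj("top",f(np.array([0,0,.085])+.022*n)),proj("scene",f(np.array([0,0,.085])+.022*n)))
print("reach", np.hypot(*s.x[:2]))
bt=pl(200,140,[(120,30),(372,88),(303,362),(45,293)])
bp=np.array([(80,75,80),(80,-75,80),(-80,-75,80),(-80,75,80)])*mm
def rb(p): return (proj("top",fr(*p)(bp))-np.array(bt)).ravel()
b=least_squares(rb,[.65,.2,-.2]); print("box",b.x,np.degrees(b.x[2]),np.round(rb(b.x),1))
for nme,uv,z in [("can",(322,162),.09),("knob",(175,211),.026),("esa",(330,232),.03),("esb",(465,191),.03),("brown",(372,230),.022)]:
    print(nme,ray("top",uv,z).round(3))
E
python3 fit.py
```

```text
stand [ 0.55841555 -0.19396279 -0.11206124] -6.420636301822941 [[-0.5, -1.4], [0.0, -1.2], [0.4, -0.5], [-1.6, -0.4], [-0.3, -0.4], [0.2, -0.2], [-0.6, -0.9], [-2.2, -0.5], [-1.3, 0.4], [-0.2, -1.0]]
seat [[ 0.55841555 -0.19396279  0.085     ]] puck topface [[ 0.54587602 -0.19255168  0.10302134]] [[390.53483874 177.88521717]] [[295.48117238 244.33791215]]
reach 0.5911425293628719
box [ 0.54809239  0.21608374 -0.22993795] -13.174473890189063 [-0.2 -0.7  1.1 -0.2  0.2 -0.2 -1.2  1. ]
can [ 0.593 -0.005  0.09 ]
knob [0.464 0.412 0.026]
esa [ 0.406 -0.029  0.03 ]
esb [ 0.526 -0.42   0.03 ]
brown [ 0.413 -0.149  0.022]
```

The puck to take is the blue disc at top (390.5,178), on the grey stand. The brown disc at (372,231) and the blue stand at (432,275) are not meant. The fitted stand model puts the puck's top face at exactly that pixel, so the pose is consistent.

Next is the tool frame now, and then how the lean can be made.

```bash
cat > st.py <<'E'
from h import *
s=r.read_state(); A=R.from_quat(s["eef_rot"]).as_matrix()
print("t",round(s["time"],2),"p",s["ee_pos"].round(4),"w",round(s["width"],4),"F",s["ft_force"].round(1))
print("x",A[:,0].round(3),"y",A[:,1].round(3),"z",A[:,2].round(3),"q",s["joint_positions"].round(2))
print("lean",np.degrees(np.arccos(-A[2,0])).round(1),"az",np.degrees(np.arctan2(A[1,0],A[0,0])).round(1),"yaw of y",np.degrees(np.arctan2(-A[0,1],A[1,1])).round(1))
import sys
if len(sys.argv)>3:
    d=np.array(list(map(float,sys.argv[1:4])))-s["ee_pos"]; print("to go tool cm",(A.T@d*100).round(2))
E
python3 st.py .8 -.09 .45
```

```text
t 0.15 p [0.1701 0.6011 0.2133] w 0.0871 F [ 0.1 -0.4  0.1]
x [-0.    -0.001 -1.   ] y [ 0.272  0.962 -0.001] z [ 0.962 -0.272  0.   ] q [-1.32  0.33 -0.06  1.46  0.02  1.35 -0.09]
lean 0.1 az -104.4 yaw of y -15.8
to go tool cm [-23.62 -49.37  79.43]
```

```bash
python3 -m inch '[{"translation":[-6,0,0],"spin":0},{"translation":[-6,0,0],"spin":0},{"translation":[-6,0,0],"spin":0},{"translation":[-6,0,0],"spin":0},{"translation":[0,-5,5],"spin":-3},{"translation":[0,-5,5],"spin":-3},{"translation":[0,-5,5],"spin":-3},{"translation":[0,-5,5],"spin":0}]'; python3 st.py .8 -.09 .45
```

```text
time: 1.15
ee_pos: [0.3111, 0.3918, 0.4578]
eef_rot: [0.036, 0.707, -0.039, 0.706]
ft_force: [0.1, 1.6, 0.0]
width: 0.0871
t 1.15 p [0.3111 0.3918 0.4578] w 0.0871 F [0.1 1.6 0. ]
x [-0.002 -0.004 -1.   ] y [ 0.105  0.994 -0.004] z [ 0.994 -0.105 -0.001] q [-1.05  0.05  0.06  1.29 -0.    1.81  0.48]
lean 0.2 az -113.8 yaw of y -6.0
to go tool cm [  0.88 -42.76  53.69]
```

```bash
python3 -m inch '[{"translation":[0,-5.5,4.5],"spin":0},{"translation":[0,-5.5,4.5],"spin":0},{"translation":[0,-5.5,4.5],"spin":0},{"translation":[0,-5.5,4.5],"spin":0},{"translation":[0,-5.5,4.5],"spin":0},{"translation":[0,-5.5,4.5],"spin":0},{"translation":[0,-5.5,4.5],"spin":0},{"translation":[0,-5.5,4.5],"spin":0}]'; python3 st.py .8 -.09 .45
```

```text
time: 2.15
ee_pos: [0.5827, -0.0275, 0.4585]
eef_rot: [0.036, 0.706, -0.037, 0.706]
ft_force: [0.6, 0.6, -0.1]
width: 0.0869
t 2.15 p [ 0.5827 -0.0275  0.4585] w 0.0869 F [ 0.6  0.6 -0.1]
x [-0.001 -0.002 -1.   ] y [ 0.103  0.995 -0.002] z [ 0.995 -0.103 -0.001] q [-0.46  0.26  0.58  1.09 -0.14  1.83  1.54]
lean 0.1 az -109.8 yaw of y -5.9
to go tool cm [ 0.85 -3.97 22.26]
```

```bash
python3 -m inch '[{"translation":[0,-1.5,5],"spin":0},{"translation":[0,-1,5],"spin":0},{"translation":[0,-1,5],"spin":0},{"translation":[0,0,5],"spin":0},{"translation":[0,0,5],"spin":0},{"translation":[0,0,5],"spin":0}]'; python3 st.py .8 -.09 .45
```

```text
time: 2.9
ee_pos: [0.7806, -0.0874, 0.4306]
eef_rot: [0.048, 0.691, -0.035, 0.721]
ft_force: [-0.6, -1.6, 0.0]
width: 0.0872
t 2.9 p [ 0.7806 -0.0874  0.4306] w 0.0872 F [-0.6 -1.6  0. ]
x [ 0.043  0.016 -0.999] y [0.118 0.993 0.021] z [ 0.992 -0.119  0.041] q [-0.02  0.92  0.87  0.19 -0.8   2.05  1.59]
lean 2.6 az 20.4 yaw of y -6.8
to go tool cm [-1.86  0.01  2.03]
```

```bash
python3 -m inch '[{"translation":[0,0,5],"spin":0},{"translation":[0,0,5],"spin":0},{"translation":[0,0,5],"spin":0},{"translation":[0,0,5],"spin":0},{"translation":[0,0,5],"spin":0},{"translation":[0,0,5],"spin":0}]'; python3 st.py .8 -.09 .45
```

```text
time: 3.65
ee_pos: [0.7998, -0.0946, 0.3928]
eef_rot: [0.049, 0.697, -0.038, 0.714]
ft_force: [0.7, -0.1, -0.8]
width: 0.0871
t 3.65 p [ 0.7998 -0.0946  0.3928] w 0.0871 F [ 0.7 -0.1 -0.8]
x [ 0.026  0.014 -1.   ] y [0.124 0.992 0.017] z [ 0.992 -0.124  0.024] q [-0.01  1.02  1.34  0.16 -1.27  2.06  1.61]
lean 1.7 az 28.3 yaw of y -7.1
to go tool cm [-5.71  0.55  0.1 ]
```

```bash
python3 -m inch '[{"translation":[-4,0,-4],"spin":0},{"translation":[-4,0,-4],"spin":0},{"translation":[-4,0,-4],"spin":0},{"translation":[-4,0,-4],"spin":0},{"translation":[-4,0,-4],"spin":0}]'; python3 st.py .6 -.07 .6
```

```text
time: 4.28
ee_pos: [0.6408, -0.0858, 0.5254]
eef_rot: [0.062, 0.703, -0.038, 0.707]
ft_force: [1.2, -2.6, -1.7]
width: 0.0873
t 4.28 p [ 0.6408 -0.0858  0.5254] w 0.0873 F [ 1.2 -2.6 -1.7]
x [ 0.008  0.035 -0.999] y [0.141 0.989 0.035] z [ 0.99  -0.141  0.003] q [-0.08  0.5   0.4   0.6  -0.25  2.06  1.58]
lean 2.0 az 77.1 yaw of y -8.1
to go tool cm [-7.43  1.25 -4.24]
```

```bash
python3 -m inch '[{"translation":[-5,0,1],"spin":0},{"translation":[-5,0,2],"spin":0},{"translation":[-5,0,2],"spin":0},{"translation":[-5,0,2],"spin":0},{"translation":[-5,0,2],"spin":0}]'; python3 st.py .6 -.07 .6
```

```text
time: 4.9
ee_pos: [0.6348, -0.0905, 0.6328]
eef_rot: [0.06, 0.623, -0.041, 0.779]
ft_force: [0.7, 0.7, -0.2]
width: 0.0872
t 4.9 p [ 0.6348 -0.0905  0.6328] w 0.0872 F [ 0.7  0.7 -0.2]
x [ 0.22   0.011 -0.975] y [0.139 0.989 0.042] z [ 0.966 -0.145  0.216] q [-0.03  0.44  0.32  0.43 -0.23  2.06  1.55]
lean 12.7 az 2.9 yaw of y -8.0
to go tool cm [ 2.46  1.41 -4.36]
```

```bash
python3 -m inch '[{"translation":[-5,-1.5,3],"spin":0},{"translation":[-5,-1.5,3],"spin":0},{"translation":[-5,-1.5,3],"spin":0},{"translation":[-5,-1.5,4],"spin":0},{"translation":[-5,-1.5,4],"spin":0}]'; python3 st.py .6 -.07 .6
```

```text
time: 5.52
ee_pos: [0.6229, -0.161, 0.732]
eef_rot: [0.05, 0.53, -0.051, 0.845]
ft_force: [-0.4, -0.7, 0.2]
width: 0.0868
t 5.53 p [ 0.6229 -0.161   0.732 ] w 0.0868 F [-0.4 -0.7  0.2]
x [ 0.434 -0.033 -0.9  ] y [0.14  0.99  0.031] z [ 0.89  -0.139  0.434] q [ 0.13  0.47  0.48  0.19 -0.46  2.06  1.64]
lean 25.8 az -4.4 yaw of y -8.0
to go tool cm [10.58  8.29 -9.03]
```

```bash
python3 -m inch '[{"translation":[-5,-0.5,3],"spin":0},{"translation":[-5,-0.5,3],"spin":0}]'; python3 st.py .6 -.07 .6
```

```text
time: 5.78
ee_pos: [0.5972, -0.1637, 0.774]
eef_rot: [0.046, 0.497, -0.056, 0.865]
ft_force: [0.2, 1.0, 0.5]
width: 0.087
t 5.78 p [ 0.5972 -0.1637  0.774 ] w 0.087 F [0.2 1.  0.5]
x [ 0.501 -0.05  -0.864] y [0.142 0.99  0.024] z [ 0.854 -0.135  0.502] q [ 0.12  0.44  0.74  0.16 -0.69  2.06  1.66]
lean 30.2 az -5.8 yaw of y -8.1
to go tool cm [14.71  8.89 -9.76]
```

```bash
python3 -m inch '[{"translation":[-5,-0.5,3],"spin":0},{"translation":[-5,-0.5,3],"spin":0}]'; python3 st.py .6 -.07 .6
```

```text
time: 6.02
ee_pos: [0.5626, -0.1637, 0.8153]
eef_rot: [0.041, 0.465, -0.061, 0.882]
ft_force: [0.3, -0.2, -0.1]
width: 0.0867
t 6.03 p [ 0.5626 -0.1637  0.8153] w 0.0867 F [ 0.3 -0.2 -0.1]
x [ 0.56  -0.069 -0.825] y [0.146 0.989 0.016] z [ 0.815 -0.129  0.565] q [ 0.11  0.38  0.95  0.16 -0.87  2.06  1.68]
lean 34.4 az -7.0 yaw of y -8.4
to go tool cm [ 19.22   9.47 -10.32]
```

Run:
```python
from bench import r, optics
import cv2
im=optics.camera("scene"); cv2.imwrite("pics/scene1.png",cv2.resize(im[:260,120:440,::-1],None,fx=2.2,fy=2.2,interpolation=cv2.INTER_CUBIC))
im=optics.camera("wrist"); cv2.imwrite("pics/wrist1.png",im[:,:,::-1])
im=optics.camera("top"); cv2.imwrite("pics/top1.png",im[:,:,::-1])
```

```text
(no output)
```

View pics/scene1.png

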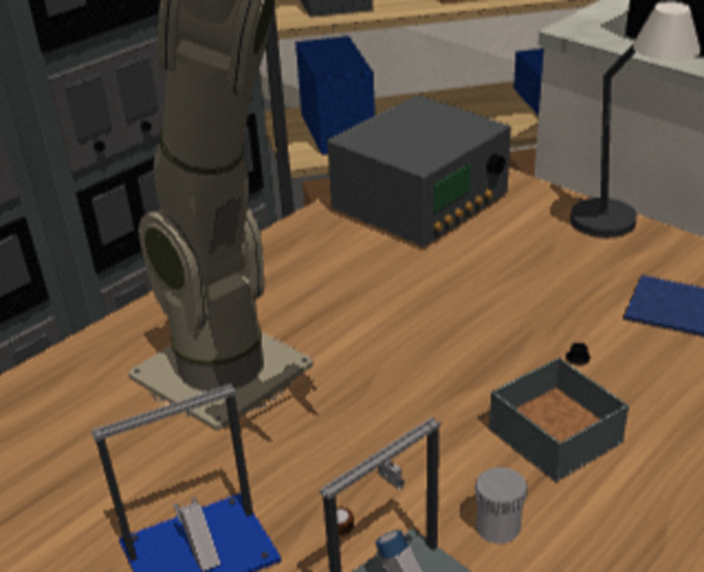

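View pics/wrist1.png

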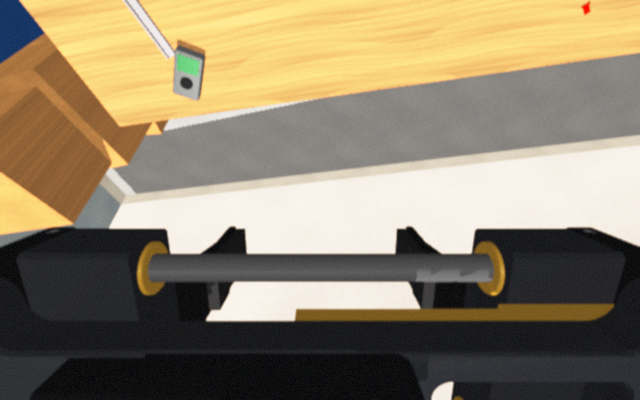

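View pics/top1.png

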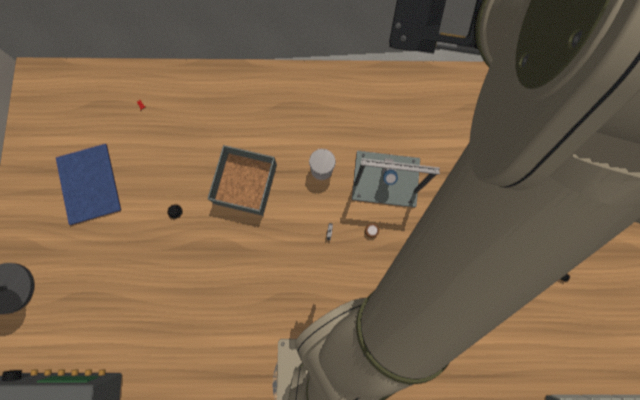

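The scene image shows the arm now stretched up, with the hand out of view. The wrist image shows wide carrier blocks at rows 230-320, about ±95 mm in y. At the grasp the hand's 190 mm body could meet the rail posts, so I want to know the limits before reaching in. I'll fit a kinematic model from the poses recorded so far.

```bash
cat > kin.py <<'E'
from h import *
import itertools
D=[([-1.31758151,.33268996,-.06470595,1.46072027,.02158137,1.34992162,-.08847429],[.1701,.6011,.2133],[0,-.001,-1],[.272,.962,-.001]),
([-1.05,.05,.06,1.29,0,1.81,.48],[.3111,.3918,.4578],[-.002,-.004,-1],[.105,.994,-.004]),
([-.46,.26,.58,1.09,-.14,1.83,1.54],[.5827,-.0275,.4585],[-.001,-.002,-1],[.103,.995,-.002]),
([-.02,.92,.87,.19,-.8,2.05,1.59],[.7806,-.0874,.4306],[.043,.016,-.999],[.118,.993,.021]),
([-.01,1.02,1.34,.16,-1.27,2.06,1.61],[.7998,-.0946,.3928],[.026,.014,-1],[.124,.992,.017]),
([-.08,.5,.4,.6,-.25,2.06,1.58],[.6408,-.0858,.5254],[.008,.035,-.999],[.141,.989,.035]),
([-.03,.44,.32,.43,-.23,2.06,1.55],[.6348,-.0905,.6328],[.22,.011,-.975],[.139,.989,.042]),
([.13,.47,.48,.19,-.46,2.06,1.64],[.6229,-.161,.732],[.434,-.033,-.9],[.14,.99,.031]),
([.12,.44,.74,.16,-.69,2.06,1.66],[.5972,-.1637,.774],[.501,-.05,-.864],[.142,.99,.024]),
([.11,.38,.95,.16,-.87,2.06,1.68],[.5626,-.1637,.8153],[.56,-.069,-.825],[.146,.989,.016])]
rz=lambda a:R.from_euler('z',a); ry=lambda a:R.from_euler('y',a)
def fk(q,p,s):
    d1,L1,a3,a4,L2,a6,L3,y0,o=p
    A=rz(s[0]*q[0]+o); t=np.array([0,0,d1]); A=A*ry(q[1]); t=t+A.apply([0,0,L1]); A=A*rz(s[1]*q[2])
    t=t+A.apply([a3,0,0]); A=A*ry(q[3]); t=t+A.apply([a4,0,L2]); A=A*rz(s[2]*q[4]); A=A*ry(q[5]); t=t+A.apply([a6,0,L3]); A=A*rz(s[3]*q[6]+y0)
    return t,A.as_matrix()[:,2],A.as_matrix()[:,1]
if __name__=="__main__":
    best=[]
    for s in itertools.product([1,-1],repeat=4):
      for y0 in (0,1.57,3.14,-1.57):
        def f(p): 
            o=[]
            for q,P,x,y in D:
                t,X,Y=fk(q,p,s); o+=[(t-P)*5,X-x,Y-y]
            return np.concatenate(o).ravel()
        z=least_squares(f,[.3,.4,0,0,.4,0,.3,y0,0]); best.append((z.cost,s,z.x))
    best.sort(key=lambda b:b[0])
    for b in best[:3]: print(b[0],b[1],b[2].round(4).tolist())
    c,s,p=best[0]
    for q,P,x,y in D: t,X,Y=fk(q,p,s); print((1000*(t-P)).round(1),(X-x).round(3),(Y-y).round(3))
    np.savez("kin.npz",s=s,p=p)
E
python3 kin.py
```

```text
0.015496611268592532 (-1, -1, -1, -1) [0.2692, 0.4171, -0.0105, -0.0016, 0.488, -0.0238, 0.3451, 1.5101, -0.0668]
0.015496611268592576 (-1, -1, -1, -1) [0.2692, 0.4171, -0.0105, -0.0016, 0.488, -0.0238, 0.3451, 1.5101, -0.0668]
0.015496611268592787 (-1, -1, -1, -1) [0.2692, 0.4171, -0.0105, -0.0016, 0.488, -0.0238, 0.3451, -4.773, -0.0668]
[-4.1  2.4  2.5] [-0.  0.  0.] [ 0.006 -0.001 -0.   ]
[-6.4 12.1 -3.6] [-0.001 -0.004  0.   ] [ 0.002  0.    -0.005]
[-3.3  2.9 -2.5] [ 0.    -0.004  0.   ] [ 0.002 -0.001 -0.004]
[-0.7 -9.6 -3.1] [ 0.002 -0.005  0.   ] [ 0.005 -0.001 -0.005]
[ -0.1 -13.9 -10.4] [-0.005 -0.001  0.   ] [ 0.001  0.    -0.001]
[-5.2 -3.9  2.8] [ 0.005 -0.005 -0.   ] [ 0.011 -0.001 -0.004]
[-5.4  6.   7.3] [ 0.006 -0.012  0.001] [-0.001  0.001 -0.012]
[-2.   8.   2.9] [-0.008 -0.022 -0.003] [ 0.001 -0.    -0.024]
[3.3 6.6 0.5] [-0.009 -0.03  -0.003] [ 0.008 -0.001 -0.031]
[2.1 3.6 3.8] [-0.002 -0.034  0.001] [ 0.015 -0.002 -0.031]
```

```bash
cat > kin2.py <<'E'
from kin import *
s=(-1,-1,-1,-1)
def fk2(q,p,full=False):
    d1,L1,a3,a4,L2,a6,L3,b1,b3,b4,y0,o,k=p
    A=rz(-q[0]+o); t=np.array([0,0,d1])+A.apply([0,b1,0]); A=A*ry(q[1]); t=t+A.apply([0,0,L1]); A=A*rz(-q[2])
    t=t+A.apply([a3,b3,0]); e=t; A=A*ry(q[3]); t=t+A.apply([a4,0,L2]); A=A*rz(-q[4]+k); t=t+A.apply([0,b4,0]); w=t; A=A*ry(q[5]); t=t+A.apply([a6,0,L3]); A=A*rz(-q[6]+y0)
    M=A.as_matrix()
    return (t,M[:,2],M[:,1],e,w) if full else (t,M[:,2],M[:,1])
def fit():
    def f(p):
        o=[]
        for q,P,x,y in D:
            t,X,Y=fk2(q,p); o+=[(t-P)*5,X-x,Y-y]
        return np.concatenate(o).ravel()
    return least_squares(f,[.27,.42,0,0,.49,0,.34,0,0,0,1.51,0,0])
LO=np.array([-2.6,-.5,-1.47,.16,-1.27,.06,-2.6]); HI=np.array([2.6,2.12,1.34,2.42,4.41,2.06,2.6])
def ik(p,P,X,Y,n=30,wr=1.,seed=0):
    g=np.random.default_rng(seed); best=None
    for i in range(n):
        q0=g.uniform(LO,HI) if i else np.clip([.3,.5,0,1.8,0,.5,1.5],LO,HI)
        z=least_squares(lambda q:np.r_[(fk2(q,p)[0]-P)*10,(fk2(q,p)[1]-X)*wr,(fk2(q,p)[2]-Y)*wr],q0,bounds=(LO,HI))
        if best is None or z.cost<best.cost: best=z
        if best.cost<1e-8: break
    return best
if __name__=="__main__":
    z=fit(); print(z.cost,z.x.round(4).tolist()); np.save("kin2.npy",z.x)
    for q,P,x,y in D: t,X,Y=fk2(q,z.x); print((1000*(t-P)).round(1),(X-x).round(3))
    c,sn=np.cos(np.radians(-6.4)),np.sin(np.radians(-6.4)); B=np.array([[c,-sn,0],[sn,c,0],[0,0,1]])
    O=np.array([.5584,-.194,0])
    for al in (25,30,35,40,45,50,55):
        a=np.radians(al)
        for G in ((-12.7,0,94.5),):
            P=O+B@(np.array(G)*1e-3); X=B@[np.sin(a),0,-np.cos(a)]; Y=B[:,1]
            r_=ik(z.x,P+.002*X,X,Y); t,Xx,Yy=fk2(r_.x,z.x); print(al,"err mm",(1000*np.linalg.norm(t-P-.002*X)).round(1),"lean got",np.degrees(np.arccos(-Xx[2])).round(1),r_.x.round(2))
E
python3 kin2.py
```

```text
0.0017095300177198372 [0.2608, 0.4449, -0.0007, 0.0026, 0.4858, -0.006, 0.3576, -0.0199, -0.0246, 0.0017, 1.5693, -0.0051, 0.0005]
[-0.1 -0.6  0.6] [-0.001  0.     0.   ]
[-0.   1.  -1.6] [-0.001 -0.004  0.   ]
[0.4 0.9 0.2] [ 0.001 -0.004  0.   ]
[ 1.4 -2.8 -1.6] [ 0.002 -0.002  0.   ]
[-1.3  1.7 -0.8] [-0.005  0.001  0.   ]
[-1.8 -5.6  1.9] [ 0.003 -0.004 -0.   ]
[-0.2  2.2  2.8] [0.005 0.002 0.001]
[ 1.6  2.5 -2.4] [-0.005  0.005 -0.003]
[ 2.3  1.6 -2. ] [-0.005  0.    -0.003]
[-2.9 -0.8  2.9] [0.003 0.001 0.001]
25 err mm 0.0 lean got 25.0 [ 0.43  0.09 -0.12  2.12 -0.15  0.51  1.89]
30 err mm 0.0 lean got 30.0 [ 0.47  0.06 -0.15  2.19 -0.26  0.4   2.  ]
35 err mm 0.0 lean got 35.0 [ 0.53  0.04 -0.2   2.26 -0.46  0.28  2.21]
40 err mm 0.0 lean got 40.0 [ 0.99  0.05 -0.64  2.3  -0.83  0.18  2.6 ]
45 err mm 0.0 lean got 45.0 [ 1.81  0.32 -1.46  2.33  1.26  0.06  0.7 ]
50 err mm 0.0 lean got 50.0 [ 1.17  0.08 -0.8   2.4   3.96  0.23 -2.16]
55 err mm 0.1 lean got 54.9 [ 1.84  0.49 -1.47  2.42  2.86  0.25 -0.74]
```

Run:
```python
from h import *
im=cv2.imread("pics/scene0.png"); p=np.array([.1701,.6011,.2133]); A=R.from_quat([0.09682414,0.70043724,-0.09755824,0.70035359]).as_matrix()
K=8; x0,y0=315,10
big=cv2.resize(im[10:85,315:390],None,fx=K,fy=K,interpolation=cv2.INTER_CUBIC); ref=big.copy()
def box(x1,x2,hy,hz,col):
    c=np.array([(x,y,z) for x in(x1,x2) for y in(-hy,hy) for z in(-hz,hz)])*1e-3
    q=((proj("scene",c@A.T+p)-[x0,y0]+.5)*K).astype(int)
    for i in range(8):
        for j in range(i):
            if bin(i^j).count("1")==1: cv2.line(big,tuple(map(int,q[i])),tuple(map(int,q[j])),col,1)
box(-53,-130,95,37.5,(0,255,255)); box(17,-53,58.5,9.5,(0,0,255))
cv2.imwrite("pics/hand.png",np.hstack([ref[:, :400],big[:, :400]]) if 0 else big); cv2.imwrite("pics/hand_raw.png",ref)
```

```text
(no output)
```

View pics/hand.png

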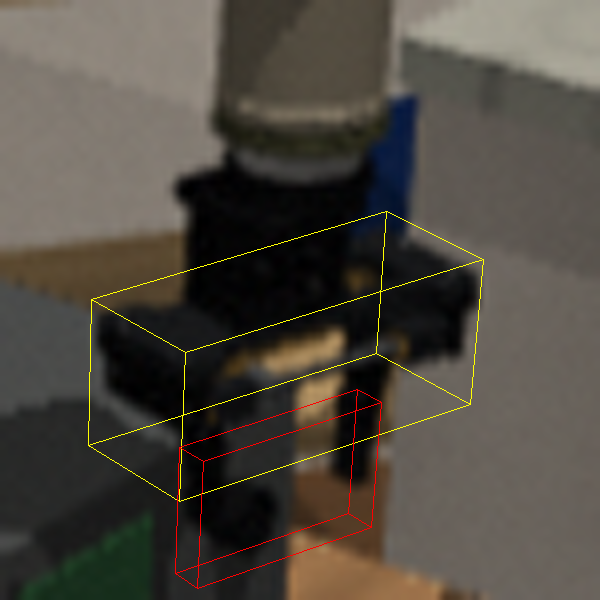

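View pics/hand_raw.png

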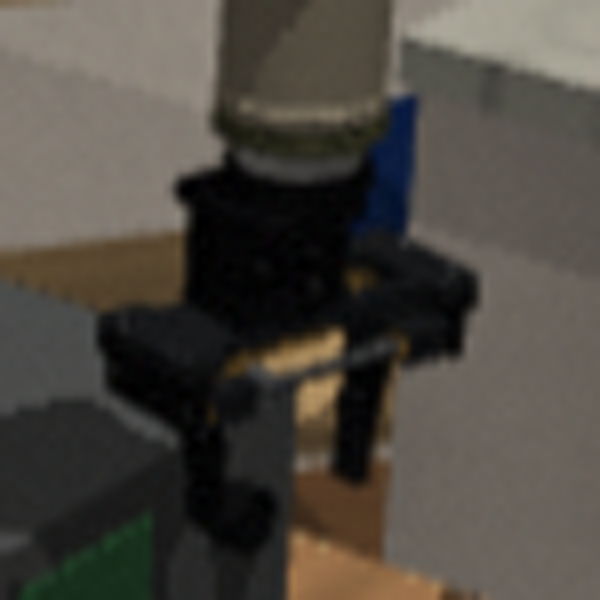

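The hand's wide carrier blocks (±95 mm in y) start about 80 mm behind the grasp point. With a lean of 36-38° and a grip slightly low on the puck they clear the rail posts. I'll add a little more lean, then work out the pre-grasp.

```bash
python3 -m inch '[{"translation":[-5,0.3,3],"spin":-1.5}]'
cat > goal.py <<'E'
from h import *
import sys
u,g,back=[float(v)*1e-3 for v in sys.argv[1:4]]; yoff=float(sys.argv[4])*1e-3 if len(sys.argv)>4 else 0
a=np.radians(35); f=fr(.5584,-.194,np.radians(-6.42))
G=f([-np.sin(a)*g+np.cos(a)*u,yoff,.085+np.cos(a)*g+np.sin(a)*u])[0]
s=r.read_state(); A=R.from_quat(s["eef_rot"]).as_matrix()
T=G+.002*A[:,0]-back*A[:,0]; d=T-s["ee_pos"]
print("target TCP",T.round(4),"world d cm",(d*100).round(2),"to go tool cm",(A.T@d*100).round(2))
E
python3 st.py; python3 goal.py -5 16 150
```

```text
time: 6.3
ee_pos: [0.5474, -0.156, 0.833]
eef_rot: [0.028, 0.452, -0.057, 0.89]
ft_force: [-0.2, 0.8, 0.5]
width: 0.0872
t 6.3 p [ 0.5474 -0.156   0.833 ] w 0.0872 F [-0.2  0.8  0.5]
x [ 0.585 -0.076 -0.807] y [ 0.127  0.992 -0.001] z [ 0.801 -0.102  0.59 ] q [ 0.08  0.35  1.    0.16 -0.88  2.06  1.7 ]
lean 36.2 az -7.4 yaw of y -7.3
target TCP [ 0.4586 -0.1813  0.2147] world d cm [ -8.88  -2.53 -61.83] to go tool cm [ 44.92  -3.55 -43.33]
```

```bash
python3 -m inch '[{"translation":[-1,-0.5,-4],"spin":0},{"translation":[0,-0.5,-4.5],"spin":0},{"translation":[2,-0.4,-4.5],"spin":0},{"translation":[4,-0.3,-4],"spin":0},{"translation":[4.5,-0.3,-4],"spin":0}]';python3 st.py; python3 goal.py -5 16 150
```

```text
time: 6.92
ee_pos: [0.4717, -0.1387, 0.8044]
eef_rot: [0.087, 0.442, -0.073, 0.89]
ft_force: [-1.0, -3.4, 0.4]
width: 0.0871
t 6.92 p [ 0.4717 -0.1387  0.8044] w 0.0871 F [-1.  -3.4  0.4]
x [ 0.599 -0.053 -0.799] y [0.207 0.974 0.09 ] z [ 0.774 -0.219  0.594] q [-0.86 -0.18  0.78  0.75  0.22  1.87  1.41]
lean 36.9 az -5.1 yaw of y -12.0
target TCP [ 0.4566 -0.1847  0.2135] world d cm [ -1.5   -4.6  -59.08] to go tool cm [ 46.57 -10.11 -35.26]
```

```bash
python3 -m inch '[{"translation":[3,-0.6,-2.2],"spin":-2},{"translation":[3,-0.6,-2.2],"spin":-2},{"translation":[3,-0.6,-2.2],"spin":-1},{"translation":[3,-0.6,-2.2],"spin":0}]';python3 st.py; python3 goal.py -5 16 150
```

```text
time: 7.42
ee_pos: [0.4728, -0.1466, 0.6521]
eef_rot: [0.041, 0.442, -0.048, 0.895]
ft_force: [-0.2, -0.7, 1.1]
width: 0.087
t 7.42 p [ 0.4728 -0.1466  0.6521] w 0.087 F [-0.2 -0.7  1.1]
x [ 0.604 -0.05  -0.795] y [0.122 0.992 0.031] z [ 0.787 -0.115  0.606] q [-0.71 -0.49  0.48  1.36  0.39  1.56  1.36]
lean 37.3 az -4.7 yaw of y -7.0
target TCP [ 0.4558 -0.1852  0.2129] world d cm [ -1.7   -3.86 -43.92] to go tool cm [ 34.09  -5.38 -27.49]
```

```bash
python3 -m inch '[{"translation":[3.2,-0.5,-2.6],"spin":-1},{"translation":[3.2,-0.5,-2.6],"spin":-1},{"translation":[3.2,-0.5,-2.6],"spin":0},{"translation":[3.2,-0.5,-2.6],"spin":0}]';python3 st.py; python3 goal.py -5 16 150
```

```text
time: 7.92
ee_pos: [0.4679, -0.1602, 0.4823]
eef_rot: [0.021, 0.442, -0.037, 0.896]
ft_force: [0.5, 0.4, 0.1]
width: 0.0868
t 7.92 p [ 0.4679 -0.1602  0.4823] w 0.0868 F [0.5 0.4 0.1]
x [ 0.606 -0.048 -0.794] y [0.086 0.996 0.005] z [ 0.791 -0.071  0.608] q [-0.02 -0.49  0.22  1.81  0.03  1.17  1.69]
lean 37.4 az -4.6 yaw of y -4.9
target TCP [ 0.4556 -0.1854  0.2128] world d cm [ -1.24  -2.52 -26.95] to go tool cm [ 20.78  -2.74 -17.17]
```

```bash
python3 -m inch '[{"translation":[3.2,-0.5,-2.6],"spin":0},{"translation":[3.2,-0.5,-2.6],"spin":0},{"translation":[3.2,-0.5,-2.6],"spin":0},{"translation":[3.2,-0.5,-2.6],"spin":0},{"translation":[3.2,-0.5,-2.6],"spin":0},{"translation":[3,-0.2,-2.5],"spin":0}]';python3 st.py; python3 goal.py -5 16 150
```

```text
time: 8.68
ee_pos: [0.4577, -0.1873, 0.2266]
eef_rot: [0.017, 0.446, -0.039, 0.894]
ft_force: [0.2, 0.4, 0.3]
width: 0.0871
t 8.68 p [ 0.4577 -0.1873  0.2266] w 0.0871 F [0.2 0.4 0.3]
x [ 0.6   -0.054 -0.798] y [ 0.085  0.996 -0.004] z [ 0.796 -0.065  0.602] q [ 0.17 -0.43  0.22  2.31 -0.16  0.65  1.98]
lean 37.0 az -5.2 yaw of y -4.9
target TCP [ 0.4564 -0.1845  0.2134] world d cm [-0.13  0.28 -1.32] to go tool cm [ 0.96  0.27 -0.91]
```

Run:
```python
from h import *
s=r.read_state(); im=optics.camera("wrist"); m=optics.camera_model("wrist"); K=m["camera_matrix"]; C=np.linalg.inv(m["tool_from_camera"])
A=R.from_quat(s["eef_rot"]).as_matrix(); f=fr(.5584,-.194,np.radians(-6.42)); a=np.radians(35)
def W(P): 
    t=(P-s["ee_pos"])@A; c=t@C[:3,:3].T+C[:3,3]; q=c@K.T; return q[:,:2]/q[:,2:]
big=cv2.resize(im[:,:,::-1],None,fx=1.25,fy=1.25)
cv2.imwrite("pics/wrist2_raw.png",big)
th=np.linspace(0,2*np.pi,60)
for w in (0,.022):
    U=np.c_[np.cos(th)*.02,np.sin(th)*.02]
    P=f(np.c_[np.cos(a)*U[:,0]-np.sin(a)*w,U[:,1],.085+np.sin(a)*U[:,0]+np.cos(a)*w])
    cv2.polylines(big,[(W(P)*1.25).astype(np.int32)],True,(0,255,255),1)
print(W(f([[-np.sin(a)*.022,0,.085+np.cos(a)*.022]])))
cv2.imwrite("pics/wrist2.png",big)
```

```text
[[323.82374163 180.53562908]]
```

View pics/wrist2.png

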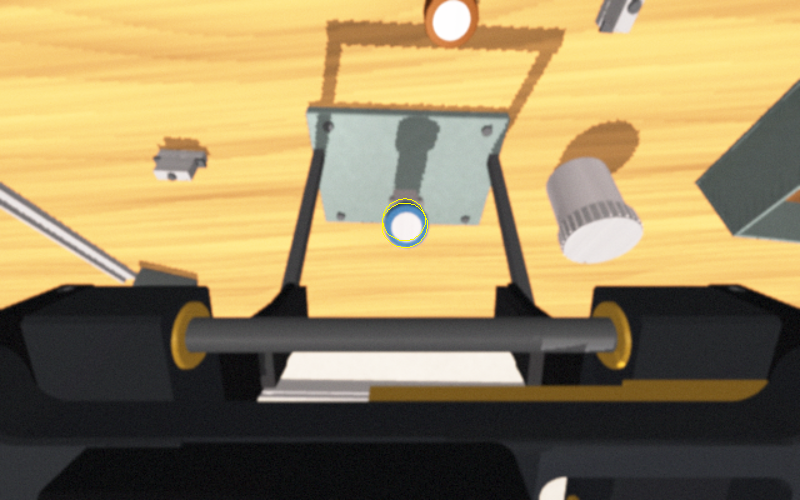

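The overlay of the fitted model sits on the blue disc at (407,225 in the enlarged view), about 1-2 mm off sideways. The hand is square and the disc is between the jaws. I'll approach along the tool axis.

```bash
python3 -m inch '[{"translation":[1.5,0.2,-0.5],"spin":0},{"translation":[2,0.2,-0.5],"spin":0},{"translation":[2,0,0],"spin":0},{"translation":[2,0,0],"spin":0},{"translation":[2,0,0],"spin":0},{"translation":[1.5,0,0],"spin":0}]' 0 22;python3 st.py; python3 goal.py -5 16 0 1
```

```text
time: 9.48
ee_pos: [0.5181, -0.1856, 0.1265]
eef_rot: [0.014, 0.45, -0.036, 0.892]
ft_force: [-0.5, 0.0, 0.1]
width: 0.0872
t 9.47 p [ 0.5181 -0.1856  0.1265] w 0.0872 F [-0.5  0.   0.1]
x [ 0.593 -0.051 -0.804] y [ 0.076  0.997 -0.007] z [ 0.802 -0.057  0.595] q [ 0.02 -0.15  0.34  2.33 -0.34  0.35  2.15]
lean 36.5 az -4.9 yaw of y -4.4
target TCP [ 0.5465 -0.1916  0.0936] world d cm [ 2.84 -0.6  -3.28] to go tool cm [ 4.35 -0.36  0.35]
```

```bash
python3 -m inch '[{"translation":[0.8,-0.2,0.2],"spin":0},{"translation":[0.8,-0.1,0.1],"spin":0},{"translation":[0.8,-0.1,0],"spin":0}]';python3 st.py; python3 goal.py -5 16 0 1
```

```text
time: 9.85
ee_pos: [0.538, -0.1892, 0.1094]
eef_rot: [0.012, 0.45, -0.033, 0.892]
ft_force: [0.6, 0.5, 0.1]
width: 0.0868
t 9.85 p [ 0.538  -0.1892  0.1094] w 0.0868 F [0.6 0.5 0.1]
x [ 0.592 -0.048 -0.804] y [ 0.07   0.998 -0.009] z [ 0.803 -0.051  0.594] q [-0.04 -0.07  0.4   2.31 -0.47  0.31  2.28]
lean 36.4 az -4.7 yaw of y -4.0
target TCP [ 0.5465 -0.1916  0.0936] world d cm [ 0.85 -0.25 -1.58] to go tool cm [ 1.79 -0.17 -0.24]
```

Run:
```python
from h import *
im=optics.camera("wrist"); cv2.imwrite("pics/wrist3.png",im[:,:,::-1])
im=optics.camera("scene"); cv2.imwrite("pics/scene3.png",cv2.resize(im[150:310,220:380,::-1],None,fx=3.7,fy=3.7,interpolation=cv2.INTER_CUBIC))
```

```text
(no output)
```

View pics/wrist3.png

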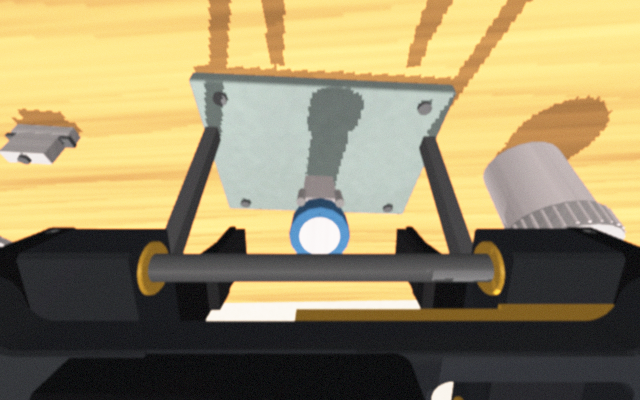

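View pics/scene3.png

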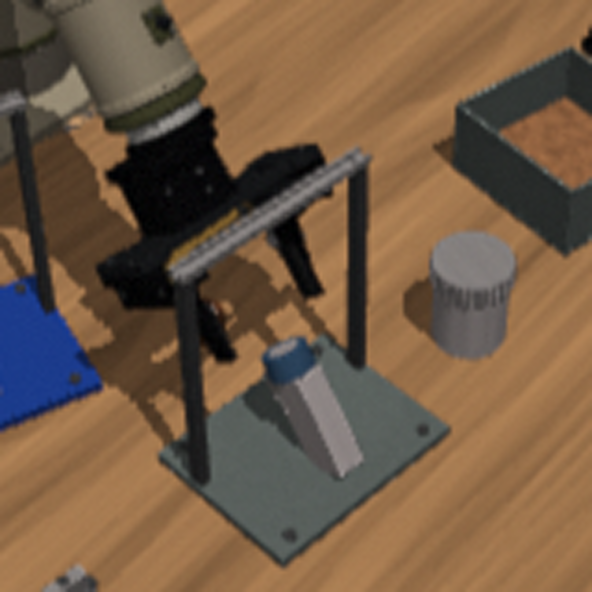

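The puck at (320,235) is centred between the jaws (mid col ≈321), with no contact. I'll go in the last 18 mm in small steps.

```bash
python3 -m inch '[{"translation":[0.5,0,-0.1],"spin":0},{"translation":[0.5,0,-0.1],"spin":0}]';python3 st.py; python3 goal.py -5 16 0 1
```

```text
time: 10.2
ee_pos: [0.543, -0.189, 0.1003]
eef_rot: [0.011, 0.45, -0.032, 0.892]
ft_force: [0.2, -0.4, -0.3]
width: 0.087
t 10.2 p [ 0.543  -0.189   0.1003] w 0.087 F [ 0.2 -0.4 -0.3]
x [ 0.592 -0.048 -0.804] y [ 0.068  0.998 -0.009] z [ 0.803 -0.049  0.594] q [-0.05 -0.04  0.41  2.3  -0.55  0.3   2.35]
lean 36.4 az -4.6 yaw of y -3.9
target TCP [ 0.5465 -0.1916  0.0936] world d cm [ 0.35 -0.26 -0.67] to go tool cm [ 0.76 -0.23 -0.1 ]
```

```bash
python3 -m inch '[{"translation":[0.4,-0.1,-0.05],"spin":0},{"translation":[0.3,-0.1,-0.05],"spin":0},{"translation":[0.1,0,0],"spin":0}]';python3 st.py; python3 goal.py -5 16 0 1
```

```text
time: 10.58
ee_pos: [0.5471, -0.1911, 0.0927]
eef_rot: [0.011, 0.451, -0.032, 0.892]
ft_force: [-0.1, 0.5, -0.4]
width: 0.087
t 10.57 p [ 0.5471 -0.1911  0.0927] w 0.087 F [-0.1  0.5 -0.4]
x [ 0.592 -0.047 -0.805] y [ 0.068  0.998 -0.009] z [ 0.803 -0.049  0.594] q [-0.06 -0.01  0.42  2.3  -0.62  0.28  2.42]
lean 36.4 az -4.6 yaw of y -3.9
target TCP [ 0.5465 -0.1916  0.0936] world d cm [-0.06 -0.05  0.1 ] to go tool cm [-0.11 -0.05  0.01]
```

```bash
python3 -m inch '[{"translation":[0,0,0],"spin":0},{"translation":[0,0,0],"spin":0},{"translation":[0,0,0],"spin":0},{"translation":[0,0,0],"spin":0},{"translation":[0,0,0],"spin":0}]' 0.48 22;python3 -m inch '[{"translation":[0,0,0],"spin":0},{"translation":[0,0,0],"spin":0},{"translation":[0,0,0],"spin":0},{"translation":[0,0,0],"spin":0}]' 1 22; python3 st.py
```

```text
time: 11.2
ee_pos: [0.5472, -0.1911, 0.0931]
eef_rot: [0.011, 0.45, -0.032, 0.892]
ft_force: [-1.0, 0.5, 0.3]
width: 0.0484
time: 11.7
ee_pos: [0.5474, -0.1925, 0.0937]
eef_rot: [0.011, 0.45, -0.033, 0.892]
ft_force: [-0.6, -0.6, 1.3]
width: 0.013
t 11.7 p [ 0.5474 -0.1925  0.0937] w 0.013 F [-0.6 -0.6  1.3]
x [ 0.593 -0.049 -0.803] y [ 0.07   0.998 -0.01 ] z [ 0.802 -0.05   0.595] q [-0.06 -0.01  0.43  2.3  -0.62  0.28  2.42]
lean 36.5 az -4.7 yaw of y -4.0
```

Width is 13 mm, which is less than the puck's 40 mm. I'll look.

```bash
python3 - <<'E'
from h import *
im=optics.camera("wrist"); cv2.imwrite("pics/wrist4.png",im[:,:,::-1])
im=optics.camera("scene"); cv2.imwrite("pics/scene4.png",cv2.resize(im[150:310,220:380,::-1],None,fx=3.7,fy=3.7,interpolation=cv2.INTER_CUBIC))
E
python3 st.py
```

```text
t 11.8 p [ 0.5474 -0.1922  0.0936] w 0.0056 F [-1.  -1.7  1.1]
x [ 0.593 -0.049 -0.804] y [ 0.069  0.998 -0.009] z [ 0.802 -0.05   0.595] q [-0.06 -0.01  0.43  2.3  -0.62  0.28  2.42]
lean 36.5 az -4.7 yaw of y -4.0
```

View pics/wrist4.png

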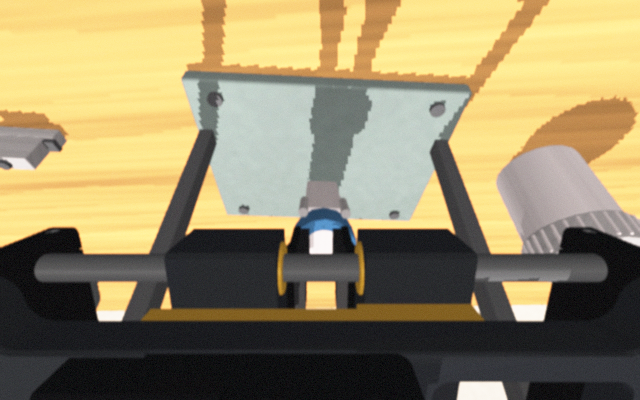

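View pics/scene4.png

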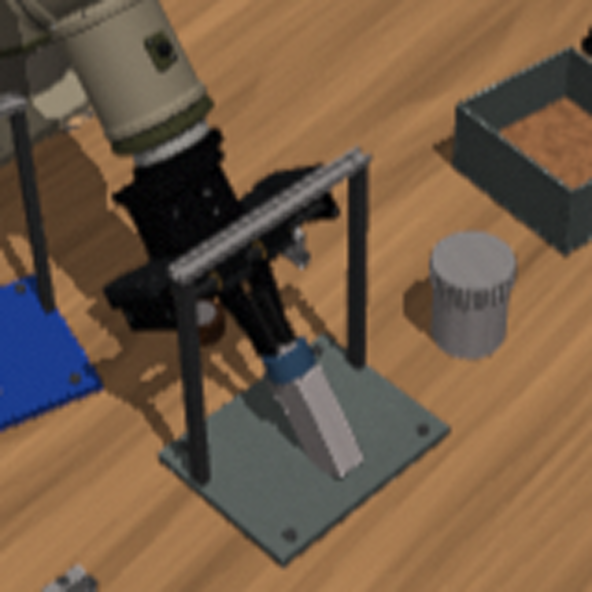

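The wrist and scene views show the fingers closed just above the puck's top face, at scene (296,244). The puck is still seated. I'll compare the projected fingertip with the seen one.

Run:
```python
from h import *
s=r.read_state(); A=R.from_quat(s["eef_rot"]).as_matrix(); p=s["ee_pos"]
a=np.radians(35); f=fr(.5584,-.194,np.radians(-6.42)); 
print("scene tcp",proj("scene",p),"tip",proj("scene",p+.017*A[:,0]),"tip-30mm",proj("scene",p-.013*A[:,0]))
im=cv2.cvtColor(optics.camera("scene"),cv2.COLOR_RGB2BGR)
big=cv2.resize(im[215:275,265:325],None,fx=10,fy=10,interpolation=cv2.INTER_CUBIC)
Q=lambda P:((proj("scene",P)-[265,215]+.5)*10).astype(np.int32)
th=np.linspace(0,2*np.pi,60)
for w in(0,.022):
    U=np.c_[np.cos(th)*.02,np.sin(th)*.02]
    cv2.polylines(big,[Q(f(np.c_[np.cos(a)*U[:,0]-np.sin(a)*w,U[:,1],.085+np.sin(a)*U[:,0]+np.cos(a)*w]))],True,(0,255,255),1)
q=Q(np.array([p-.08*A[:,0],p,p+.017*A[:,0]]))
cv2.polylines(big,[q],False,(0,0,255),1); cv2.circle(big,tuple(map(int,q[1])),4,(0,0,255),-1); cv2.circle(big,tuple(map(int,q[2])),4,(0,255,0),-1)
cv2.imwrite("pics/scene5.png",big)
```

```text
scene tcp [[296.02983773 246.69372896]] tip [[298.5759734  251.59566923]] tip-30mm [[294.07330754 242.92692492]]
```

View pics/scene5.png

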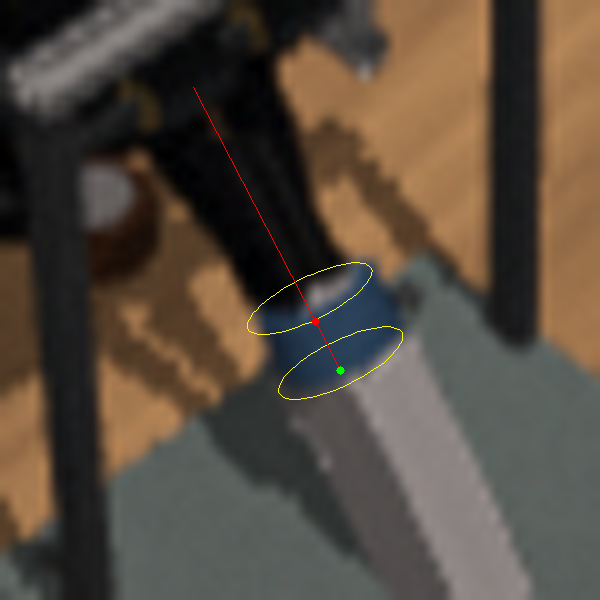

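```bash
python3 - <<'E'
from h import *
m=optics.camera_model("wrist"); K=m["camera_matrix"]; C=np.linalg.inv(m["tool_from_camera"])
s=r.read_state(); A=R.from_quat(s["eef_rot"]).as_matrix(); p=s["ee_pos"]
im=optics.camera("wrist"); big=cv2.resize(im[:,:,::-1],None,fx=1.25,fy=1.25)
f=fr(.5584,-.194,np.radians(-6.42))
def W(P,off=np.zeros(3)):
    t=(P-p)@A-off; c=t@C[:3,:3].T+C[:3,3]; q=c@K.T; return q[:,:2]/q[:,2:]
pl=f(np.array([(-65,-95,12),(-65,95,12),(85,95,12),(85,-95,12)])*1e-3); print("plate",W(pl).round(1).tolist())
cv2.polylines(big,[(W(pl)*1.25).astype(np.int32)],True,(0,0,255),1)
cv2.polylines(big,[(W(pl,np.array([-.02,0,0]))*1.25).astype(np.int32)],True,(255,0,255),1)
cv2.imwrite("pics/wrist5.png",big)
E
python3 st.py
```

```text
plate [[175.8, 76.3], [471.5, 89.3], [408.7, 220.1], [224.9, 214.2]]
t 11.9 p [ 0.5473 -0.1921  0.0935] w 0.0021 F [-1.3 -2.3  1.9]
x [ 0.593 -0.049 -0.804] y [ 0.069  0.998 -0.009] z [ 0.802 -0.05   0.595] q [-0.06 -0.01  0.43  2.3  -0.62  0.28  2.42]
lean 36.5 az -4.7 yaw of y -4.0
```

View pics/wrist5.png

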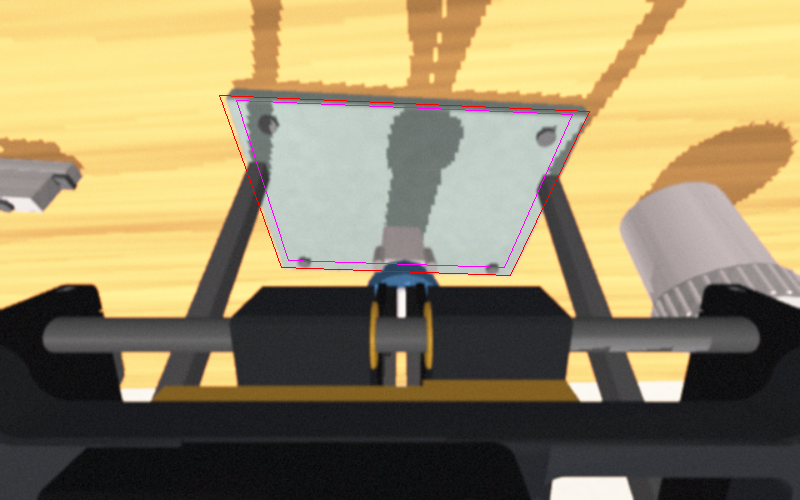

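The plate overlay in the wrist view (corners near (587,109) and (510,274)) agrees with the reported TCP. In the scene view, though, the fingers end about 25 mm short of the projected tip. I'll open, then go deeper in small steps while watching the force, and look again.

```bash
python3 -m inch '[{"translation":[0,0,0],"spin":0},{"translation":[0,0,0],"spin":0},{"translation":[0,0,0],"spin":0},{"translation":[0,0,0],"spin":0},{"translation":[0,0,0],"spin":0},{"translation":[0,0,0],"spin":0},{"translation":[0,0,0],"spin":0}]' 0 22;python3 st.py
python3 - <<'E'
from h import *
s=r.read_state(); A=R.from_quat(s["eef_rot"]).as_matrix(); p=s["ee_pos"]
im=cv2.cvtColor(optics.camera("scene"),cv2.COLOR_RGB2BGR)
big=cv2.resize(im[200:275,255:330],None,fx=8,fy=8,interpolation=cv2.INTER_CUBIC)
Q=lambda P:((proj("scene",P)-[255,200]+.5)*8).astype(np.int32)
for x in (17,-8):
  for y in (-43.5,43.5):
    q=Q(p+A@(np.array([x,y,0])*1e-3))[0]; cv2.circle(big,tuple(map(int,q)),4,(0,255,0) if x>0 else (0,0,255),-1)
cv2.imwrite("pics/scene6.png",big)
E
```

```text
time: 12.78
ee_pos: [0.5474, -0.1887, 0.0929]
eef_rot: [0.011, 0.451, -0.03, 0.892]
ft_force: [0.2, 0.5, 0.6]
width: 0.0641
t 12.78 p [ 0.5474 -0.1887  0.0929] w 0.0641 F [0.2 0.5 0.6]
x [ 0.592 -0.044 -0.805] y [ 0.064  0.998 -0.007] z [ 0.803 -0.047  0.593] q [-0.06 -0.01  0.42  2.3  -0.62  0.29  2.42]
lean 36.4 az -4.2 yaw of y -3.7
```

View pics/scene6.png

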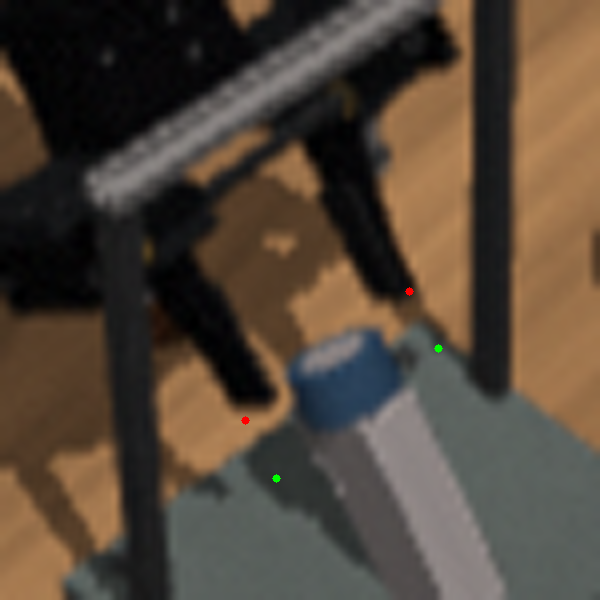

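The tips really do end near x ≈ -10 mm in tool coordinates (seen ends at (250,400) and (400,295), green = nominal). I'll move deeper.

```bash
python3 -m inch '[{"translation":[0.5,-0.1,0],"spin":0},{"translation":[0.5,-0.1,0],"spin":0},{"translation":[0.4,0,0],"spin":0}]' 0 22;python3 st.py;  python3 goal.py -5 16 -25 1
python3 - <<'E'
from h import *
im=cv2.cvtColor(optics.camera("scene"),cv2.COLOR_RGB2BGR)
big=cv2.resize(im[200:275,255:330],None,fx=8,fy=8,interpolation=cv2.INTER_CUBIC)
cv2.imwrite("pics/scene7.png",big)
im=optics.camera("wrist"); cv2.imwrite("pics/wrist7.png",im[:,:,::-1])
E
```

```text
time: 13.2
ee_pos: [0.5487, -0.1924, 0.0767]
eef_rot: [0.016, 0.454, -0.032, 0.89]
ft_force: [-24.1, 4.4, 10.4]
width: 0.0862
t 13.2 p [ 0.5487 -0.1924  0.0767] w 0.0862 F [-24.1   4.4  10.4]
x [ 0.585 -0.043 -0.81 ] y [ 0.073  0.997 -0.   ] z [ 0.808 -0.059  0.586] q [-0.06  0.04  0.43  2.3  -0.75  0.28  2.54]
lean 35.9 az -4.2 yaw of y -4.2
target TCP [ 0.5611 -0.1927  0.0734] world d cm [ 1.24 -0.03 -0.34] to go tool cm [1.   0.06 0.81]
```

View pics/scene7.png

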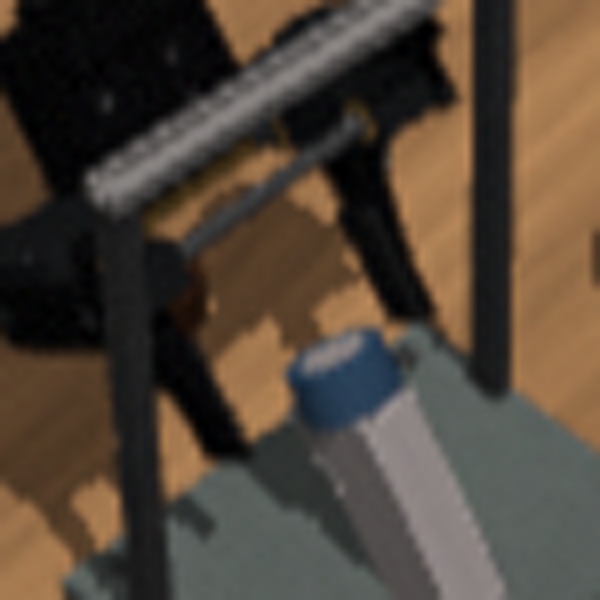

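View pics/wrist7.png

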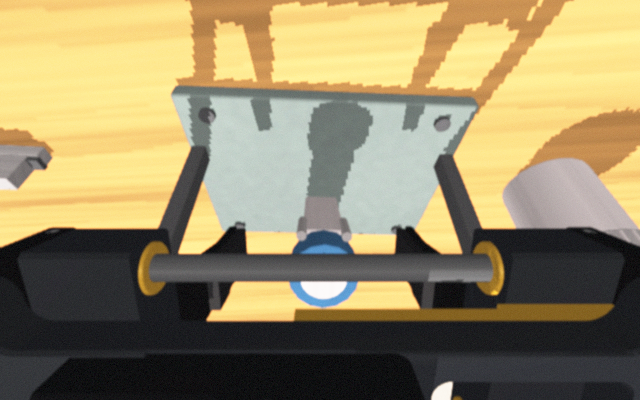

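The hand met something stiff, 24 N in -x, most likely the wide body against the rail posts. I'll back off gently and reconsider the lean.

```bash
python3 -m inch '[{"translation":[-0.8,0,0],"spin":0},{"translation":[-0.8,0,0],"spin":0},{"translation":[-0.8,0,0],"spin":0}]';python3 st.py
cat > feas.py <<'E'
from kin2 import *
p=np.load("kin2.npy"); B=R.from_euler('z',-6.42,degrees=True).as_matrix(); O=np.array([.5584,-.194,0]); a0=np.radians(35)
for flip in (0,1):
  for al in (36,38,40,42,44,46):
    a=np.radians(al); u,w=-.005,.005
    T=O+B@[-np.sin(a0)*w+np.cos(a0)*u,0,.085+np.cos(a0)*w+np.sin(a0)*u]; X=B@[np.sin(a),0,-np.cos(a)]; Y=B[:,1]*(1-2*flip); P=T+.010*X
    best=None
    g=np.random.default_rng(1)
    for q1 in (-.3,0,.3,.6,.9):
        q0=np.clip(np.array([q1,0,.43-q1,2.3,-.6,.3,2.4-3.14*flip]),LO+.01,HI-.01)
        z=least_squares(lambda q:np.r_[(fk2(q,p)[0]-P)*20,(fk2(q,p)[1]-X)*3,(fk2(q,p)[2]-Y)*3,np.maximum(0,.1-np.minimum(q-LO,HI-q))*.3],q0,bounds=(LO,HI))
        if best is None or z.cost<best.cost: best=z
    t,Xx,Yy=fk2(best.x,p); print(flip,al,"err mm",(1000*np.linalg.norm(t-P)).round(1),"deg",np.degrees(np.arccos(min(1,Xx@X))).round(1),best.x.round(2),"margin",np.minimum(best.x-LO,HI-best.x).min().round(2))
E
python3 feas.py
```

```text
time: 13.68
ee_pos: [0.5325, -0.1919, 0.0942]
eef_rot: [0.017, 0.456, -0.033, 0.889]
ft_force: [0.5, -0.1, -1.4]
width: 0.0872
t 13.68 p [ 0.5325 -0.1919  0.0942] w 0.0872 F [ 0.5 -0.1 -1.4]
x [ 0.581 -0.043 -0.813] y [0.075 0.997 0.   ] z [ 0.81  -0.061  0.583] q [-0.06 -0.04  0.43  2.31 -0.55  0.31  2.36]
lean 35.6 az -4.3 yaw of y -4.3
0 36 err mm 0.0 deg 0.0 [ 0.23  0.07  0.1   2.27 -0.65  0.23  2.38] margin 0.15
0 38 err mm 0.0 deg 0.0 [ 0.55  0.08 -0.22  2.28 -0.75  0.18  2.5 ] margin 0.1
0 40 err mm 0.0 deg 0.0 [ 1.09  0.13 -0.76  2.28 -0.71  0.12  2.5 ] margin 0.06
0 42 err mm 0.2 deg 0.3 [ 1.34  0.18 -1.02  2.29 -0.67  0.06  2.51] margin 0.0
0 44 err mm 1.4 deg 1.9 [ 1.38  0.19 -1.05  2.29 -0.73  0.06  2.58] margin 0.0
0 46 err mm 2.6 deg 3.7 [ 1.43  0.2  -1.09  2.29 -0.74  0.06  2.6 ] margin 0.0
1 36 err mm 0.0 deg 0.0 [-0.05  0.07  0.39  2.28 -0.72  0.24 -0.69] margin 0.14
1 38 err mm 0.0 deg 0.0 [ 0.25  0.07  0.09  2.29 -0.85  0.19 -0.56] margin 0.13
1 40 err mm 0.0 deg 0.0 [ 0.16  0.06  0.18  2.32 -1.14  0.17 -0.26] margin 0.1
1 42 err mm 0.1 deg 0.1 [ 1.08  0.13 -0.75  2.3  -1.18  0.09 -0.17] margin 0.03
1 44 err mm 0.8 deg 1.1 [ 1.31  0.17 -0.98  2.3  -1.24  0.06 -0.06] margin 0.0
1 46 err mm 2.0 deg 2.8 [ 1.38  0.18 -1.04  2.3  -1.27  0.06 -0.02] margin 0.0
```

```bash
cat > feas2.py <<'E'
from kin2 import *
p=np.load("kin2.npy"); B=R.from_euler('z',-6.42,degrees=True).as_matrix(); O=np.array([.5584,-.194,0]); a0=np.radians(35)
HI2=HI.copy(); LO2=LO.copy(); HI2[6]=4; LO2[4]=-2.5
for u,w in ((-.005,.008),):
 for al in (36,38,40):
  for q3 in (-.6,-.3,0,.3,.45,.6):
    a=np.radians(al)
    T=O+B@[-np.sin(a0)*w+np.cos(a0)*u,0,.085+np.cos(a0)*w+np.sin(a0)*u]; X=B@[np.sin(a),0,-np.cos(a)]; Y=B[:,1]; P=T+.010*X
    z=least_squares(lambda q:np.r_[(fk2(q,p)[0]-P)*20,(fk2(q,p)[1]-X)*3,(fk2(q,p)[2]-Y)*3,(q[2]-q3)*.5],[.35-q3,.05,q3,2.28,-.6,.25,2.4],bounds=(LO2,HI2))
    t,Xx,Yy=fk2(z.x,p); print(al,q3,"err",(1000*np.linalg.norm(t-P)).round(1),np.degrees(np.arccos(min(1,Xx@X))).round(1),z.x.round(2))
E
python3 feas2.py
```

```text
36 -0.6 err 0.0 0.0 [ 0.92  0.11 -0.6   2.24 -0.38  0.21  2.15]
36 -0.3 err 0.0 0.0 [ 0.63  0.08 -0.3   2.25 -0.52  0.22  2.27]
36 0 err 0.0 0.0 [ 0.33  0.07 -0.    2.27 -0.61  0.23  2.35]
36 0.3 err 0.0 0.0 [ 0.04  0.06  0.3   2.28 -0.68  0.24  2.41]
36 0.45 err 0.0 0.0 [-0.11  0.06  0.45  2.29 -0.71  0.24  2.44]
36 0.6 err 0.0 0.0 [-0.25  0.06  0.6   2.29 -0.73  0.25  2.47]
38 -0.6 err 0.0 0.0 [ 0.93  0.1  -0.6   2.27 -0.57  0.17  2.34]
38 -0.3 err 0.0 0.0 [ 0.63  0.08 -0.3   2.28 -0.71  0.18  2.46]
38 0 err 0.0 0.0 [ 0.33  0.06 -0.    2.29 -0.8   0.19  2.54]
38 0.3 err 0.0 0.0 [ 0.04  0.05  0.3   2.3  -0.87  0.2   2.6 ]
38 0.45 err 0.0 0.0 [-0.11  0.05  0.45  2.31 -0.89  0.21  2.63]
38 0.6 err 0.0 0.0 [-0.25  0.05  0.6   2.32 -0.92  0.22  2.65]
40 -0.6 err 0.0 0.0 [ 0.93  0.1  -0.6   2.29 -0.85  0.13  2.63]
40 -0.3 err 0.0 0.0 [ 0.63  0.08 -0.3   2.3  -0.99  0.15  2.74]
40 0 err 0.0 0.0 [ 0.34  0.06 -0.    2.31 -1.07  0.17  2.81]
40 0.3 err 0.0 0.0 [ 0.04  0.05  0.3   2.33 -1.13  0.18  2.86]
40 0.45 err 0.0 0.0 [-0.1   0.05  0.45  2.33 -1.15  0.19  2.88]
40 0.6 err 0.0 0.0 [-0.25  0.05  0.6   2.34 -1.17  0.19  2.9 ]
```

```bash
python3 goal.py -7 16 -8 1; python3 goal.py -7 11 -8 1
```

```text
target TCP [ 0.5495 -0.1918  0.086 ] world d cm [ 1.7   0.01 -0.83] to go tool cm [1.66 0.14 0.9 ]
target TCP [ 0.5524 -0.1921  0.0819] world d cm [ 1.99 -0.02 -1.24] to go tool cm [2.16 0.13 0.89]
```

```bash
python3 -m inch '[{"translation":[0.4,0.1,0.5],"spin":2.2},{"translation":[0.4,0.05,0.4],"spin":0.5}]';python3 st.py; python3 goal.py -7 16 -8 1; python3 goal.py -7 11 -8 1
```

```text
time: 13.92
ee_pos: [0.5454, -0.1916, 0.0935]
eef_rot: [0.04, 0.455, -0.045, 0.889]
ft_force: [0.4, -0.2, -1.2]
width: 0.0867
t 13.93 p [ 0.5454 -0.1916  0.0935] w 0.0867 F [ 0.4 -0.2 -1.2]
x [ 0.582 -0.044 -0.812] y [0.116 0.993 0.03 ] z [ 0.805 -0.111  0.583] q [-0.06 -0.01  0.43  2.29 -0.58  0.3   2.32]
lean 35.7 az -4.3 yaw of y -6.7
target TCP [ 0.5495 -0.1918  0.086 ] world d cm [ 0.41 -0.02 -0.75] to go tool cm [ 0.85  0.01 -0.1 ]
target TCP [ 0.5524 -0.1921  0.0819] world d cm [ 0.69 -0.05 -1.16] to go tool cm [ 1.35 -0.   -0.11]
```

```bash
python3 -m inch '[{"translation":[0.3,0,0],"spin":0},{"translation":[0.3,0,0],"spin":0},{"translation":[0.2,0,0],"spin":0}]';python3 st.py; python3 goal.py -7 11 -8 1
```

```text
time: 14.3
ee_pos: [0.5508, -0.1918, 0.0855]
eef_rot: [0.039, 0.455, -0.045, 0.888]
ft_force: [-2.9, 0.9, 1.5]
width: 0.0869
t 14.3 p [ 0.5508 -0.1918  0.0855] w 0.0869 F [-2.9  0.9  1.5]
x [ 0.581 -0.044 -0.813] y [0.115 0.993 0.029] z [ 0.806 -0.111  0.582] q [-0.06  0.02  0.43  2.28 -0.65  0.29  2.39]
lean 35.6 az -4.3 yaw of y -6.6
target TCP [ 0.5524 -0.1921  0.0819] world d cm [ 0.16 -0.03 -0.36] to go tool cm [ 0.39 -0.02 -0.08]
```

```bash
python3 -m inch '[{"translation":[0.15,0,-0.1],"spin":0},{"translation":[0.12,0,-0.05],"spin":0}]';python3 st.py; python3 goal.py -7 11 -8 1
python3 - <<'E'
from h import *
im=cv2.cvtColor(optics.camera("scene"),cv2.COLOR_RGB2BGR)
big=cv2.resize(im[200:275,255:330],None,fx=8,fy=8,interpolation=cv2.INTER_CUBIC)
cv2.imwrite("pics/scene8.png",big)
E
```

```text
time: 14.55
ee_pos: [0.5507, -0.1918, 0.0817]
eef_rot: [0.04, 0.456, -0.045, 0.888]
ft_force: [-2.6, 0.3, 0.5]
width: 0.0873
t 14.55 p [ 0.5507 -0.1918  0.0817] w 0.0873 F [-2.6  0.3  0.5]
x [ 0.58  -0.043 -0.813] y [0.116 0.993 0.03 ] z [ 0.806 -0.111  0.581] q [-0.06  0.03  0.43  2.29 -0.68  0.29  2.41]
lean 35.6 az -4.3 yaw of y -6.7
target TCP [ 0.5523 -0.1921  0.0819] world d cm [ 0.17 -0.03  0.02] to go tool cm [ 0.09 -0.01  0.15]
```

View pics/scene8.png

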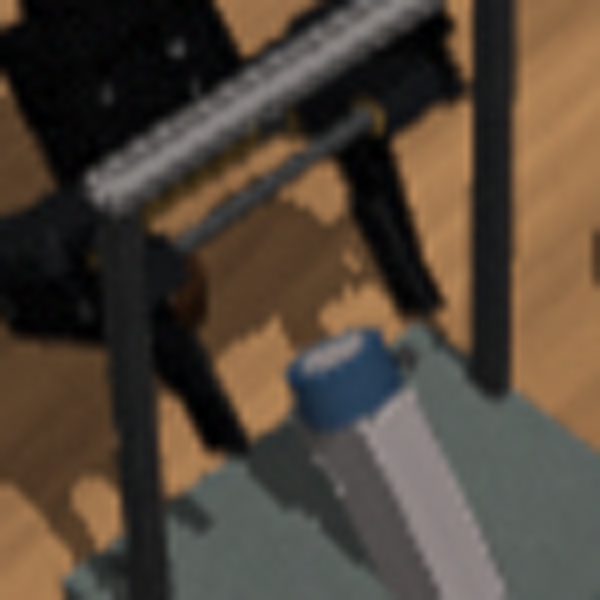

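```bash
python3 -m inch '[{"translation":[0.25,0,-0.12],"spin":0},{"translation":[0.1,0,0],"spin":0}]' 0.45 25;python3 -m inch '[{"translation":[0,0,0],"spin":0},{"translation":[0,0,0],"spin":0},{"translation":[0,0,0],"spin":0}]'; python3 st.py; python3 goal.py -7 11 -8 1
python3 - <<'E'
from h import *
im=cv2.cvtColor(optics.camera("scene"),cv2.COLOR_RGB2BGR)
big=cv2.resize(im[200:275,255:330],None,fx=8,fy=8,interpolation=cv2.INTER_CUBIC)
cv2.imwrite("pics/scene9.png",big)
im=optics.camera("wrist"); cv2.imwrite("pics/wrist9.png",im[:,:,::-1])
E
```

```text
time: 14.85
ee_pos: [0.551, -0.192, 0.0775]
eef_rot: [0.04, 0.456, -0.045, 0.888]
ft_force: [-8.0, 1.2, 2.6]
width: 0.0743
time: 15.22
ee_pos: [0.5507, -0.1921, 0.0771]
eef_rot: [0.04, 0.456, -0.045, 0.888]
ft_force: [-2.6, 0.2, 0.4]
width: 0.0501
t 15.22 p [ 0.5507 -0.1921  0.0771] w 0.0501 F [-2.6  0.2  0.4]
x [ 0.579 -0.044 -0.814] y [0.117 0.993 0.03 ] z [ 0.807 -0.113  0.58 ] q [-0.06  0.04  0.43  2.29 -0.72  0.28  2.45]
lean 35.5 az -4.3 yaw of y -6.7
target TCP [ 0.5523 -0.1921  0.0819] world d cm [ 0.16 -0.    0.47] to go tool cm [-0.29  0.03  0.41]
```

View pics/scene9.png

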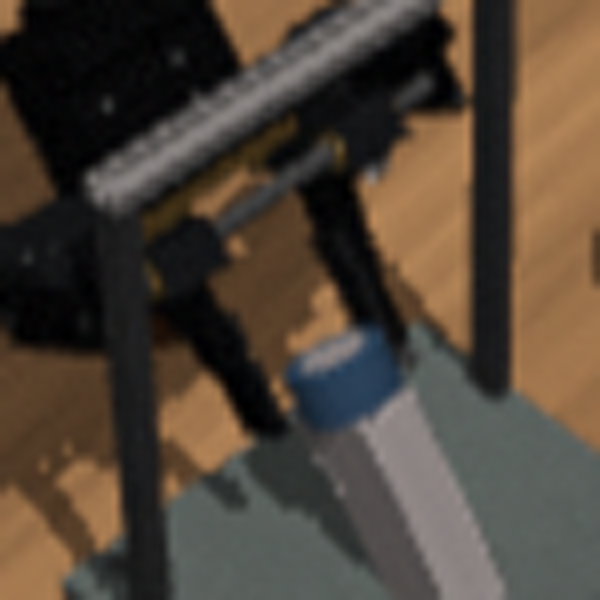

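View pics/wrist9.png

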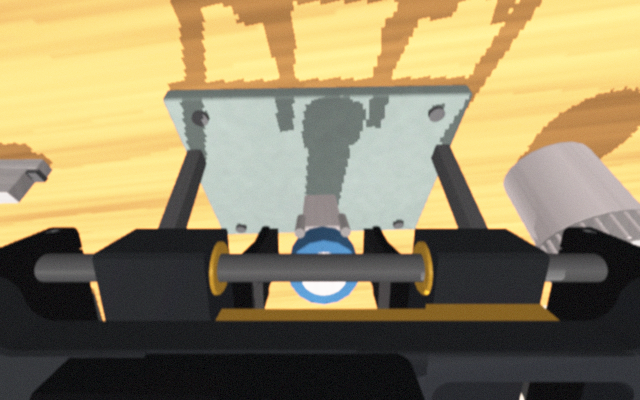

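The fingers flank the puck (centre ≈(322,270) in the wrist view), but sit about 11 mm low on the slope. I'll shift 4 mm straight up and then close.

```bash
python3 -m inch '[{"translation":[-0.2,0.05,0.15],"spin":0},{"translation":[-0.12,0,0.12],"spin":0}]'; python3 st.py; python3 goal.py -7 11 -8 1; python3 -m inch '[{"translation":[0,0,0],"spin":0},{"translation":[0,0,0],"spin":0}]' 0.75 25; python3 st.py
```

```text
time: 15.58
ee_pos: [0.5506, -0.1914, 0.081]
eef_rot: [0.041, 0.457, -0.045, 0.887]
ft_force: [-3.2, 2.0, -1.6]
width: 0.048
t 15.57 p [ 0.5506 -0.1914  0.081 ] w 0.048 F [-3.2  2.  -1.6]
x [ 0.578 -0.043 -0.815] y [0.117 0.993 0.031] z [ 0.807 -0.113  0.579] q [-0.06  0.03  0.43  2.29 -0.68  0.29  2.41]
lean 35.5 az -4.3 yaw of y -6.7
target TCP [ 0.5523 -0.1921  0.0818] world d cm [ 0.17 -0.07  0.09] to go tool cm [ 0.03 -0.04  0.19]
time: 15.82
ee_pos: [0.5507, -0.191, 0.0812]
eef_rot: [0.041, 0.457, -0.045, 0.888]
ft_force: [-2.8, 2.0, 1.4]
width: 0.0387
t 15.82 p [ 0.5507 -0.191   0.0812] w 0.0387 F [-2.8  2.   1.4]
x [ 0.579 -0.042 -0.814] y [0.116 0.993 0.031] z [ 0.807 -0.113  0.579] q [-0.06  0.03  0.43  2.29 -0.68  0.29  2.41]
lean 35.5 az -4.2 yaw of y -6.7
```

```bash
python3 -m inch '[{"translation":[0,0,0],"spin":0},{"translation":[0,0,0],"spin":0}]'
python3 - <<'E'
from h import *
im=cv2.cvtColor(optics.camera("scene"),cv2.COLOR_RGB2BGR)
cv2.imwrite("pics/scene10.png",cv2.resize(im[200:275,255:330],None,fx=8,fy=8,interpolation=cv2.INTER_CUBIC))
im=optics.camera("wrist"); cv2.imwrite("pics/wrist10.png",im[:,:,::-1])
E
python3 st.py
```

```text
time: 16.08
ee_pos: [0.5507, -0.1909, 0.0812]
eef_rot: [0.041, 0.457, -0.045, 0.888]
ft_force: [-3.1, 0.6, 0.0]
width: 0.0382
t 16.18 p [ 0.5507 -0.1909  0.0812] w 0.0386 F [-2.3  1.5 -0.1]
x [ 0.579 -0.042 -0.814] y [0.116 0.993 0.031] z [ 0.807 -0.113  0.579] q [-0.06  0.03  0.43  2.29 -0.68  0.29  2.41]
lean 35.5 az -4.2 yaw of y -6.7
```

View pics/scene10.png

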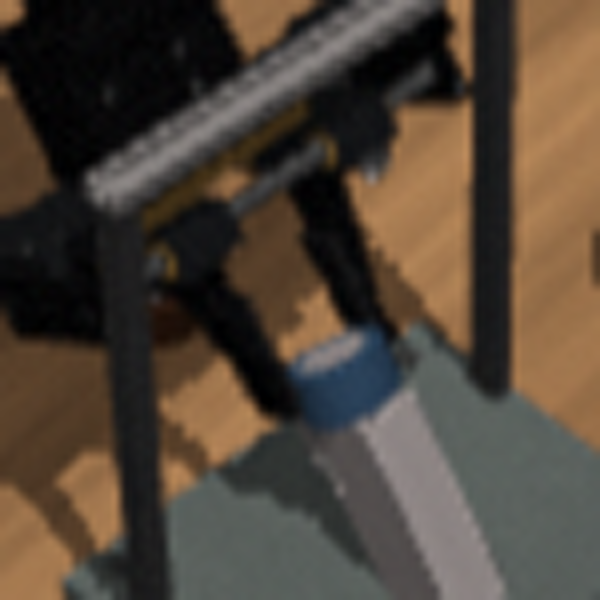

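View pics/wrist10.png

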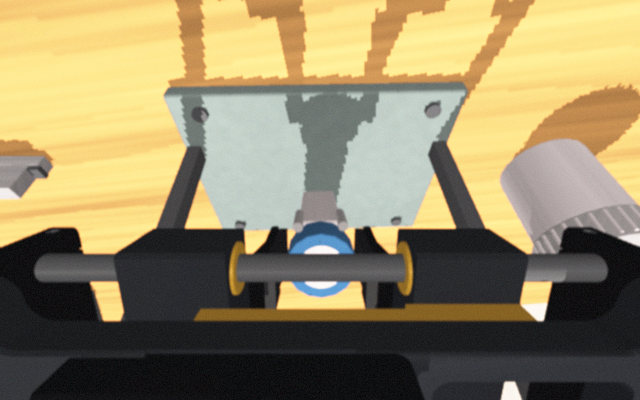

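Width holds at 38.5 mm, so the puck is between the pads. I'll try a short, slow lift.

```bash
python3 -m inch '[{"translation":[-0.2,0,0],"spin":0},{"translation":[-0.2,0,0],"spin":0},{"translation":[-0.3,0,0],"spin":0}]'; python3 st.py
python3 - <<'E'
from h import *
im=cv2.cvtColor(optics.camera("scene"),cv2.COLOR_RGB2BGR)
cv2.imwrite("pics/scene11.png",cv2.resize(im[200:275,255:330],None,fx=8,fy=8,interpolation=cv2.INTER_CUBIC))
E
```

```text
time: 16.55
ee_pos: [0.5468, -0.1907, 0.0873]
eef_rot: [0.04, 0.457, -0.045, 0.888]
ft_force: [0.2, 0.4, -2.5]
width: 0.0384
t 16.55 p [ 0.5468 -0.1907  0.0873] w 0.0384 F [ 0.2  0.4 -2.5]
x [ 0.579 -0.043 -0.814] y [0.116 0.993 0.03 ] z [ 0.807 -0.112  0.58 ] q [-0.07  0.01  0.43  2.29 -0.62  0.3   2.35]
lean 35.5 az -4.2 yaw of y -6.7
```

View pics/scene11.png

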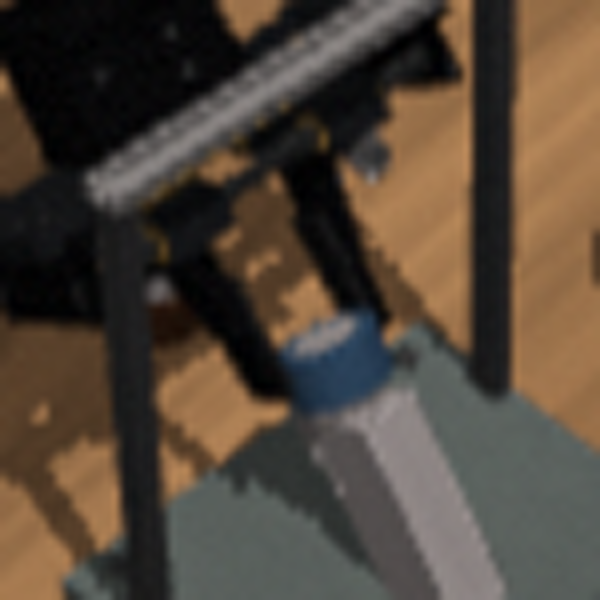

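The puck rises with the fingers, with about 2.5 N of weight showing. I'll retreat along the tool axis.

```bash
python3 -m inch '[{"translation":[-0.6,0,0],"spin":0},{"translation":[-1,0,0],"spin":0},{"translation":[-1.3,0,0],"spin":0},{"translation":[-1.5,0,0],"spin":0},{"translation":[-1.5,0,0],"spin":0},{"translation":[-1.5,0,0],"spin":0},{"translation":[-1.5,0,0],"spin":0},{"translation":[-1.5,0,0],"spin":0},{"translation":[-1.5,0,0],"spin":0},{"translation":[-1,0,0],"spin":0}]' - 28; python3 st.py
python3 - <<'E'
from h import *
im=cv2.cvtColor(optics.camera("scene"),cv2.COLOR_RGB2BGR)
cv2.imwrite("pics/scene12.png",cv2.resize(im[180:290,230:340],None,fx=5,fy=5,interpolation=cv2.INTER_CUBIC))
im=optics.camera("wrist"); cv2.imwrite("pics/wrist12.png",im[:,:,::-1])
E
```

```text
time: 17.85
ee_pos: [0.468, -0.1858, 0.1956]
eef_rot: [0.04, 0.457, -0.046, 0.887]
ft_force: [-0.1, 0.2, -1.6]
width: 0.0383
t 17.85 p [ 0.468  -0.1858  0.1956] w 0.0383 F [-0.1  0.2 -1.6]
x [ 0.577 -0.045 -0.815] y [0.118 0.993 0.029] z [ 0.808 -0.112  0.578] q [ 0.1  -0.37  0.28  2.32 -0.14  0.59  1.92]
lean 35.4 az -4.4 yaw of y -6.8
```

View pics/scene12.png

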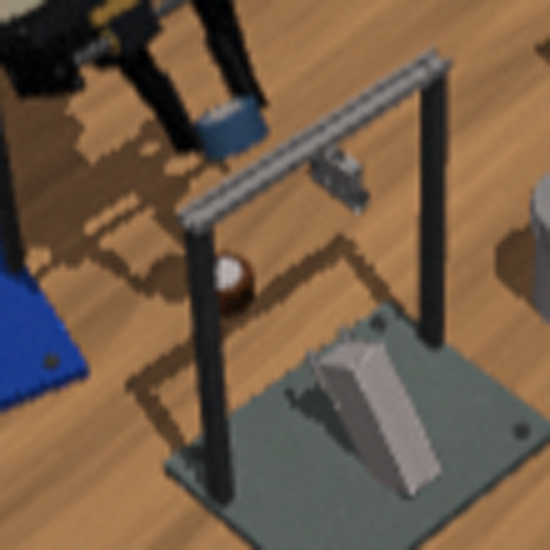

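View pics/wrist12.png

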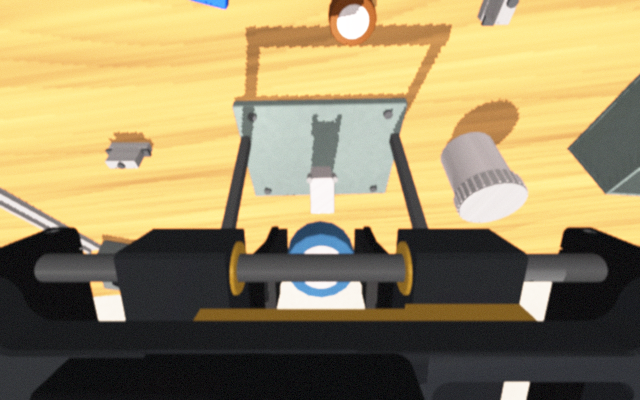

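The wrist view shows the puck held at (322,262) and the seat empty.

To bring the tool upright I'll use the inner corner of the workspace (elbow and shoulder limits), where pushing inward swings the tool in under the wrist. First I move sideways so that the arm's plane lines up with the lean.

```bash
python3 -m inch '[{"translation":[-1,1.5,0],"spin":0},{"translation":[-1,2.5,0],"spin":0},{"translation":[0,3,0],"spin":0},{"translation":[0,3,0],"spin":0},{"translation":[0,3,0],"spin":0},{"translation":[0,2.5,0],"spin":0}]'; python3 st.py .45 -.035 .2
```

```text
time: 18.7
ee_pos: [0.4753, -0.027, 0.2145]
eef_rot: [0.041, 0.458, -0.046, 0.887]
ft_force: [-0.5, -0.1, -1.6]
width: 0.0386
t 18.7 p [ 0.4753 -0.027   0.2145] w 0.0386 F [-0.5 -0.1 -1.6]
x [ 0.576 -0.044 -0.816] y [0.119 0.992 0.031] z [ 0.809 -0.115  0.577] q [ 0.18 -0.46 -0.24  2.34 -0.04  0.64  1.4 ]
lean 35.3 az -4.3 yaw of y -6.9
to go tool cm [-0.24 -1.14 -2.79]
```

```bash
python3 -m inch '[{"translation":[-1.5,-0.3,-2.2],"spin":0},{"translation":[-2,-0.4,-3],"spin":0},{"translation":[-2,-0.4,-3],"spin":0},{"translation":[-2,-0.4,-3],"spin":0}]'; python3 st.py .45 -.035 .2
```

```text
time: 19.2
ee_pos: [0.4345, -0.025, 0.1758]
eef_rot: [0.04, 0.485, -0.053, 0.872]
ft_force: [-0.4, -0.6, -1.0]
width: 0.0383
t 19.2 p [ 0.4345 -0.025   0.1758] w 0.0383 F [-0.4 -0.6 -1. ]
x [ 0.525 -0.053 -0.85 ] y [0.13  0.991 0.018] z [ 0.841 -0.12   0.527] q [ 0.23 -0.5  -0.3   2.42 -0.08  0.66  1.41]
lean 31.8 az -5.8 yaw of y -7.5
to go tool cm [-1.19 -0.74  2.7 ]
```

```bash
python3 -m inch '[{"translation":[0,0,-5],"spin":0},{"translation":[0,0,-5],"spin":0},{"translation":[0,0,-5],"spin":0}]'; python3 st.py .45 -.035 .2
```

```text
time: 19.58
ee_pos: [0.4048, -0.0002, 0.1442]
eef_rot: [0.038, 0.531, -0.055, 0.845]
ft_force: [-0.2, 0.5, -1.8]
width: 0.0388
t 19.57 p [ 4.048e-01 -2.000e-04  1.442e-01] w 0.0388 F [-0.2  0.5 -1.8]
x [ 0.431 -0.052 -0.901] y [0.133 0.991 0.007] z [ 0.893 -0.123  0.434] q [ 0.45 -0.5  -0.54  2.42 -0.24  0.73  1.49]
lean 25.7 az -6.8 yaw of y -7.6
to go tool cm [-2.9  -2.81  6.88]
```

```bash
python3 -m inch '[{"translation":[-0.5,-1.5,-5.5],"spin":0},{"translation":[-0.5,-1.5,-5.5],"spin":0},{"translation":[-0.5,-1.5,-5.5],"spin":0},{"translation":[-0.5,-1.5,-5.5],"spin":0}]'; python3 st.py .45 -.035 .2
```

```text
time: 20.08
ee_pos: [0.3442, -0.0286, 0.134]
eef_rot: [0.036, 0.6, -0.06, 0.797]
ft_force: [0.7, 0.7, -1.9]
width: 0.0384
t 20.07 p [ 0.3442 -0.0286  0.134 ] w 0.0384 F [ 0.7  0.7 -1.9]
x [ 0.274 -0.054 -0.96 ] y [ 0.139  0.99  -0.016] z [ 0.952 -0.129  0.278] q [ 0.32 -0.5  -0.35  2.42 -0.13  0.92  1.48]
lean 16.2 az -11.1 yaw of y -8.0
to go tool cm [-3.41  0.74 11.99]
```

```bash
python3 -m inch '[{"translation":[-0.5,-1.5,-5.5],"spin":0},{"translation":[-0.5,-1.5,-5.5],"spin":0},{"translation":[-0.5,-1.5,-5.5],"spin":0},{"translation":[-0.5,-1.5,-5],"spin":0}]'; python3 st.py .45 -.035 .2
```

```text
time: 20.58
ee_pos: [0.2754, -0.0882, 0.122]
eef_rot: [0.042, 0.662, -0.053, 0.747]
ft_force: [-0.2, -0.9, -1.6]
width: 0.0382
t 20.57 p [ 0.2754 -0.0882  0.122 ] w 0.0382 F [-0.2 -0.9 -1.6]
x [ 0.119 -0.023 -0.993] y [ 0.135  0.991 -0.007] z [ 0.984 -0.133  0.121] q [ 0.62 -0.5  -0.36  2.42 -0.21  1.08  1.81]
lean 7.0 az -10.9 yaw of y -7.8
to go tool cm [-5.78  7.57 17.41]
```

```bash
python3 -m inch '[{"translation":[-0.5,-1,-5],"spin":0},{"translation":[-0.5,-1,-5],"spin":0},{"translation":[-0.3,-0.8,-4],"spin":0}]'; python3 st.py .45 -.035 .2
```

```text
time: 20.95
ee_pos: [0.207, -0.1428, 0.1224]
eef_rot: [0.056, 0.692, -0.038, 0.718]
ft_force: [0.2, -1.0, -1.5]
width: 0.038
t 20.95 p [ 0.207  -0.1428  0.1224] w 0.038 F [ 0.2 -1.  -1.5]
x [ 0.038  0.023 -0.999] y [0.133 0.991 0.028] z [ 0.99  -0.134  0.035] q [ 0.86 -0.5  -0.29  2.42 -0.19  1.19  2.11]
lean 2.6 az 31.4 yaw of y -7.6
to go tool cm [-6.57 14.13 22.9 ]
```

The lean is down to 2.6° and the grip is unchanged at 38 mm. Now I'll carry the puck up and over to the box.

```bash
python3 -m inch '[{"translation":[-2,0.5,1.5],"spin":0},{"translation":[-3,2,2],"spin":0},{"translation":[-3,2.5,2.5],"spin":0},{"translation":[-2,3,3],"spin":0},{"translation":[0,3.5,3.5],"spin":0},{"translation":[0,3.5,3.5],"spin":0}]'; python3 st.py .548 .216 .25
```

```text
time: 21.7
ee_pos: [0.3853, -0.0169, 0.2349]
eef_rot: [0.06, 0.692, -0.042, 0.718]
ft_force: [1.0, -1.6, -2.4]
width: 0.0384
t 21.7 p [ 0.3853 -0.0169  0.2349] w 0.0384 F [ 1.  -1.6 -2.4]
x [ 0.038  0.023 -0.999] y [0.142 0.989 0.028] z [ 0.989 -0.143  0.035] q [ 0.76 -0.27 -0.67  1.99 -0.2   1.33  1.57]
lean 2.5 az 30.7 yaw of y -8.2
to go tool cm [-0.36 25.4  12.81]
```

```bash
python3 -m inch '[{"translation":[-0.3,3.5,1.8],"spin":0.5},{"translation":[0,3.5,1.8],"spin":0.5},{"translation":[0,3.5,1.8],"spin":0.5},{"translation":[0,3.5,1.8],"spin":0.5},{"translation":[0,3.5,1.8],"spin":0.5},{"translation":[0,3.5,1.8],"spin":0.5},{"translation":[0,2.5,1.3],"spin":0.5}]'; python3 st.py .548 .216 .25;python3 - <<'E'
from h import *
im=cv2.cvtColor(optics.camera("scene"),cv2.COLOR_RGB2BGR)
cv2.imwrite("pics/scene13.png",cv2.resize(im[110:230,300:440],None,fx=5,fy=5,interpolation=cv2.INTER_CUBIC))
im=optics.camera("wrist"); cv2.imwrite("pics/wrist13.png",im[:,:,::-1])
im=cv2.cvtColor(optics.camera("top"),cv2.COLOR_RGB2BGR)
cv2.imwrite("pics/top13.png",im)
E
```

```text
time: 22.58
ee_pos: [0.5508, 0.2037, 0.2479]
eef_rot: [0.084, 0.69, -0.065, 0.716]
ft_force: [-0.7, -0.3, -1.2]
width: 0.0383
t 22.57 p [0.5508 0.2037 0.2479] w 0.0383 F [-0.7 -0.3 -1.2]
x [ 0.039  0.023 -0.999] y [0.208 0.978 0.031] z [ 0.977 -0.209  0.034] q [ 0.37  0.35 -1.    1.52  0.3   1.39  0.72]
lean 2.6 az 30.1 yaw of y -12.0
to go tool cm [-0.19  1.16 -0.52]
```

View pics/scene13.png

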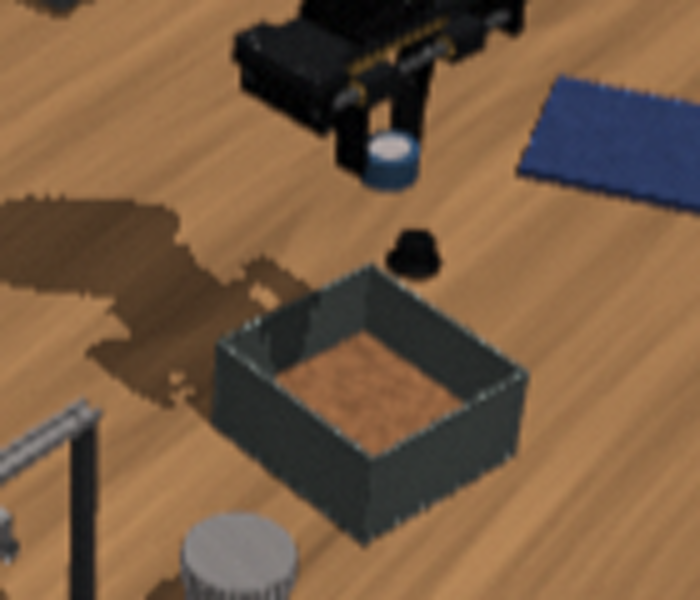

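View pics/wrist13.png

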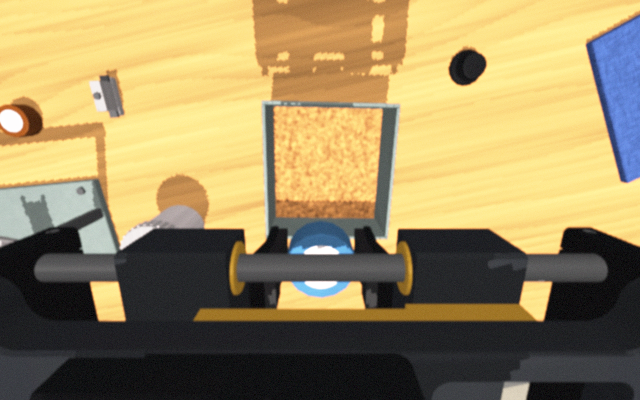

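View pics/top13.png

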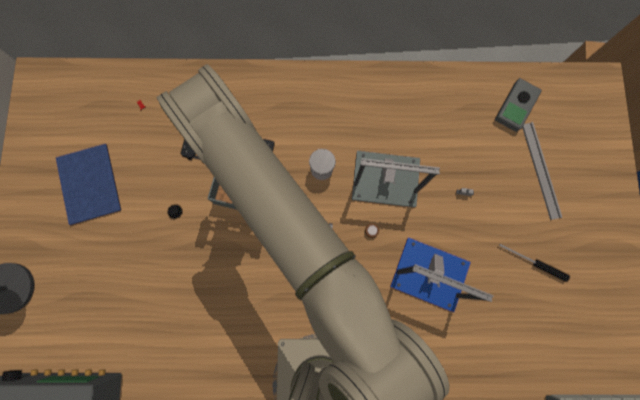

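The scene view shows the puck held level with its metal disc up at (392,160), and the cork board's far inner corner near (368,332) in the crop. I'll estimate the board height from that and check the puck position over the box.

Run:
```python
from h import *
b=fr(.5481,.2161,np.radians(-13.17))
im=cv2.imread("pics/scene0.png")
K=10;x0,y0=338,155
big=cv2.resize(im[155:215,338:408],None,fx=K,fy=K,interpolation=cv2.INTER_CUBIC)
Q=lambda P:((proj("scene",P)-[x0,y0]+.5)*K).astype(np.int32)
for h,c in((.08,(0,255,0)),(.018,(255,0,0)),(.03,(255,255,0)),(.04,(0,255,255)),(.051,(0,0,255))):
    k=(.076,.071); cv2.polylines(big,[Q(b(np.array([(k[0],k[1],h),(k[0],-k[1],h),(-k[0],-k[1],h),(-k[0],k[1],h)])))],True,c,1)
cv2.imwrite("pics/board.png",big)
s=r.read_state(); A=R.from_quat(s["eef_rot"]).as_matrix()
pk=s["ee_pos"]+A@np.array([-.0,0,.009]); 
c,sn=np.cos(np.radians(13.17)),np.sin(np.radians(13.17)); d=pk[:2]-[.5481,.2161]; print("puck in box xy",c*d[0]-sn*d[1],sn*d[0]+c*d[1])
print("pred puck top scene",proj("scene",s["ee_pos"]+A@[-.021,0,.009]),"bottom",proj("scene",s["ee_pos"]+A@[.001,0,.009]))
```

```text
puck in box xy 0.013532947554627512 -0.011417213266318213
pred puck top scene [[377.05313044 138.92836031]] bottom [[376.74285005 144.63426368]]
```

View pics/board.png

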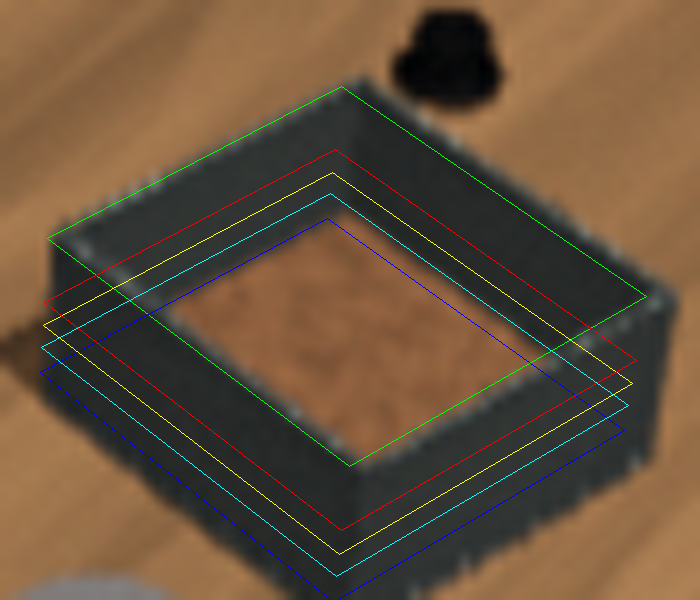

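The box fit sits about 2 px left of the seen rim. Allowing for that, the board is roughly 26 ± 4 mm up, to be found by touch. I'll centre and descend.

```bash
python3 -m inch '[{"translation":[2,0.7,-0.4],"spin":0},{"translation":[3,0.4,-0.4],"spin":0},{"translation":[3,0,0],"spin":0},{"translation":[3,0,0],"spin":0},{"translation":[2,0,0],"spin":0}]'; python3 st.py .54 .214 .06;python3 - <<'E'
from h import *
im=cv2.cvtColor(optics.camera("scene"),cv2.COLOR_RGB2BGR)
cv2.imwrite("pics/scene14.png",cv2.resize(im[110:230,300:440],None,fx=5,fy=5,interpolation=cv2.INTER_CUBIC))
E
```

```text
time: 23.35
ee_pos: [0.5471, 0.2172, 0.1102]
eef_rot: [0.083, 0.69, -0.066, 0.716]
ft_force: [0.1, -0.3, -1.4]
width: 0.0383
t 23.35 p [0.5471 0.2172 0.1102] w 0.0383 F [ 0.1 -0.3 -1.4]
x [ 0.04   0.019 -0.999] y [0.209 0.978 0.027] z [ 0.977 -0.21   0.035] q [ 0.3   0.46 -0.95  1.69  0.42  1.15  0.61]
lean 2.5 az 26.1 yaw of y -12.1
to go tool cm [ 4.98 -0.59 -0.8 ]
```

View pics/scene14.png

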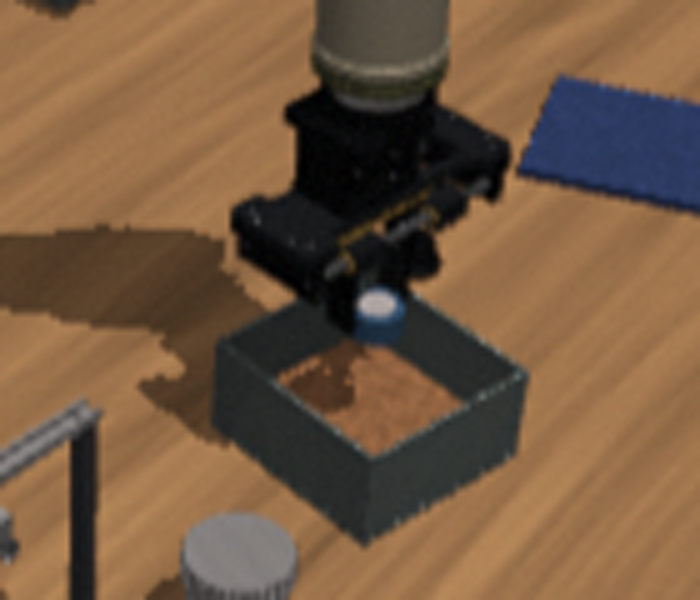

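The puck at (380,318) is over the middle of the box.

```bash
python3 -m inch '[{"translation":[2,-0.1,-0.2],"spin":0},{"translation":[1.5,-0.1,-0.2],"spin":0},{"translation":[1,0,0],"spin":0},{"translation":[0.3,0,0],"spin":0}]'; python3 st.py .54 .214 .05; python3 -m inch '[{"translation":[0.15,0,0],"spin":0},{"translation":[0.15,0,0],"spin":0},{"translation":[0.15,0,0],"spin":0},{"translation":[0.15,0,0],"spin":0}]'
```

```text
time: 23.9
ee_pos: [0.544, 0.2161, 0.0589]
eef_rot: [0.083, 0.69, -0.067, 0.716]
ft_force: [0.2, -1.0, -0.3]
width: 0.0385
t 23.9 p [0.544  0.2161 0.0589] w 0.0385 F [ 0.2 -1.  -0.3]
x [ 0.039  0.018 -0.999] y [0.21  0.977 0.026] z [ 0.977 -0.211  0.034] q [ 0.27  0.52 -0.91  1.74  0.47  1.07  0.57]
lean 2.5 az 25.5 yaw of y -12.1
to go tool cm [ 0.87 -0.32 -0.38]
time: 24.4
ee_pos: [0.5454, 0.2167, 0.054]
eef_rot: [0.083, 0.689, -0.067, 0.717]
ft_force: [-0.1, -0.1, -2.2]
width: 0.0382
```

```bash
for i in 1 2 3; do python3 -m inch '[{"translation":[0.15,0,0],"spin":0},{"translation":[0.15,0,0],"spin":0},{"translation":[0.15,0,0],"spin":0}]' | grep -E "pos|force|time" | tr '\n' ' '; echo; done
```

```text
time: 24.78 ee_pos: [0.5456, 0.2169, 0.0494] ft_force: [-0.1, -0.0, -1.0] 
time: 25.15 ee_pos: [0.5458, 0.2169, 0.0445] ft_force: [-0.1, 0.0, -1.5] 
time: 25.52 ee_pos: [0.546, 0.217, 0.0397] ft_force: [0.2, -0.1, -1.2]
```

```bash
python3 -m inch '[{"translation":[0.15,0,0],"spin":0},{"translation":[0.12,0,0],"spin":0}]' | grep -E "pos|force"
```

```text
ee_pos: [0.5461, 0.2171, 0.0368]
ft_force: [0.4, 0.2, -1.8]
```

```bash
python3 -m inch '[{"translation":[0.12,0,0],"spin":0},{"translation":[0.12,0,0],"spin":0}]' | grep -E "pos|force"
```

```text
ee_pos: [0.5462, 0.2171, 0.0342]
ft_force: [0.4, -0.3, -1.7]
```

```bash
python3 -m inch '[{"translation":[0.12,0,0],"spin":0},{"translation":[0.1,0,0],"spin":0}]' | grep -E "pos|force"
python3 - <<'E'
from h import *
im=cv2.cvtColor(optics.camera("scene"),cv2.COLOR_RGB2BGR)
cv2.imwrite("pics/scene15.png",cv2.resize(im[145:215,335:415],None,fx=8,fy=8,interpolation=cv2.INTER_CUBIC))
E
```

```text
ee_pos: [0.5463, 0.2172, 0.0318]
ft_force: [-0.1, -0.2, -2.3]
```

View pics/scene15.png

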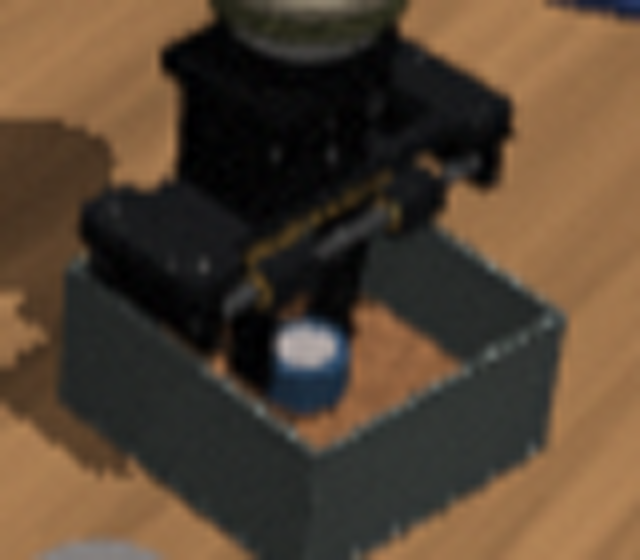

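The puck is inside the box at (310,370), not yet touching. I'll continue down.

```bash
python3 -m inch '[{"translation":[0.12,0,0],"spin":0},{"translation":[0.1,0,0],"spin":0}]' | grep -E "pos|force"
```

```text
ee_pos: [0.5464, 0.2172, 0.0295]
ft_force: [-0.0, 0.1, -2.2]
```

```bash
python3 -m inch '[{"translation":[0.12,0,0],"spin":0},{"translation":[0.1,0,0],"spin":0}]' | grep -E "pos|force"
```

```text
ee_pos: [0.5465, 0.2173, 0.0271]
ft_force: [-0.1, -0.3, -2.1]
```

```bash
python3 -m inch '[{"translation":[0.12,0,0],"spin":0},{"translation":[0.1,0,0],"spin":0}]' | grep -E "pos|force|width"
```

```text
ee_pos: [0.5466, 0.2173, 0.0247]
ft_force: [0.3, 0.1, -2.3]
width: 0.0382
```

```bash
python3 -m inch '[{"translation":[0.1,0,0],"spin":0}]' | grep -E "pos|force|width"
```

```text
ee_pos: [0.5466, 0.2173, 0.0237]
ft_force: [-1.5, -0.8, -2.7]
width: 0.0383
```

```bash
python3 -m inch '[{"translation":[0.1,0,0],"spin":0}]' | grep -E "time|pos|force"
```

```text
time: 27.32
ee_pos: [0.5467, 0.2173, 0.0226]
ft_force: [0.5, 0.1, -2.8]
```

```bash
python3 -m inch '[{"translation":[0.1,0,0],"spin":0}]' | grep -E "time|pos|force"
```

```text
time: 27.45
ee_pos: [0.5471, 0.2173, 0.022]
ft_force: [-2.7, -2.8, 9.8]
```

```bash
python3 -m inch '[{"translation":[0.1,0,0],"spin":0}]' | grep -E "time|pos|force"
```

```text
time: 27.58
ee_pos: [0.5472, 0.2173, 0.0219]
ft_force: [-7.6, -4.0, 15.6]
```

Contact: 12 N, then about 18 N, still under the 25 N limit. I'll relax the pressure.

```bash
python3 -m inch '[{"translation":[-0.04,0,0],"spin":0}]' | grep -E "time|pos|force|width"
```

```text
time: 27.7
ee_pos: [0.5472, 0.2174, 0.0225]
ft_force: [1.0, 0.6, -1.8]
width: 0.0387
```

```bash
python3 -m inch '[{"translation":[0.05,0,0],"spin":0}]' | grep -E "time|pos|force|width"
```

```text
time: 27.82
ee_pos: [0.5476, 0.2175, 0.0222]
ft_force: [0.1, -1.3, -0.6]
width: 0.0386
```

Light touch of about 1.5 N. Releasing.

```bash
python3 -m inch '[{"translation":[0,0,0],"spin":0},{"translation":[0,0,0],"spin":0},{"translation":[0,0,0],"spin":0},{"translation":[0,0,0],"spin":0}]' 0.3 20; python3 st.py
python3 - <<'E'
from h import *
im=cv2.cvtColor(optics.camera("scene"),cv2.COLOR_RGB2BGR)
cv2.imwrite("pics/scene16.png",cv2.resize(im[145:215,335:415],None,fx=8,fy=8,interpolation=cv2.INTER_CUBIC))
im=optics.camera("wrist"); cv2.imwrite("pics/wrist16.png",im[:,:,::-1])
E
```

```text
time: 28.32
ee_pos: [0.5477, 0.2177, 0.0221]
eef_rot: [0.083, 0.689, -0.067, 0.717]
ft_force: [0.2, 0.6, 0.0]
width: 0.0602
t 28.32 p [0.5477 0.2177 0.0221] w 0.0602 F [0.2 0.6 0. ]
x [ 0.043  0.019 -0.999] y [0.21  0.977 0.028] z [ 0.977 -0.211  0.038] q [ 0.24  0.57 -0.88  1.76  0.52  1.01  0.53]
lean 2.7 az 23.9 yaw of y -12.2
```

View pics/scene16.png

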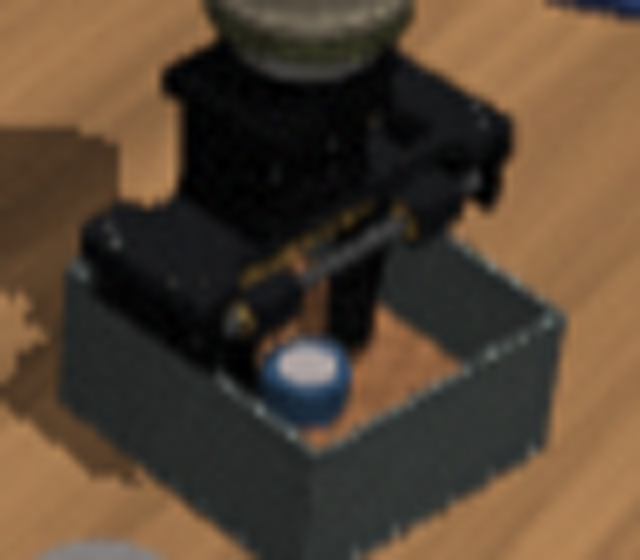

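View pics/wrist16.png

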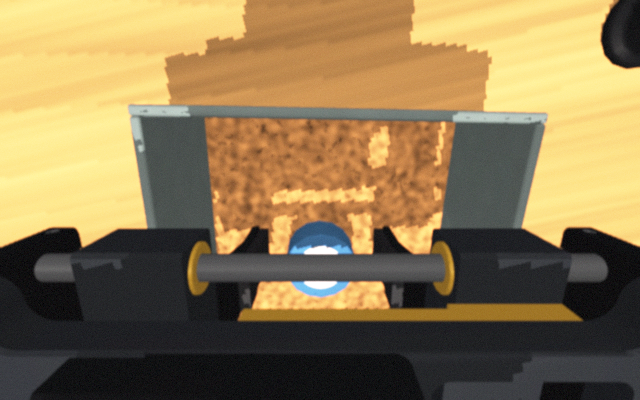

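The puck lies on the board at (307,385 in the crop), with the fingers clear on both sides. I'll retract straight up.

```bash
python3 -m inch '[{"translation":[-0.8,0,0],"spin":0},{"translation":[-1.5,0,0],"spin":0},{"translation":[-2.5,0,0],"spin":0},{"translation":[-4,0,0],"spin":0},{"translation":[-4,0,0],"spin":0},{"translation":[-5,0,0],"spin":0},{"translation":[-5,0,0],"spin":0},{"translation":[-2,0,-4],"spin":0},{"translation":[0,0,-5],"spin":0},{"translation":[0,0,-5],"spin":0},{"translation":[0,0,-4],"spin":0},{"translation":[0,0,0],"spin":0}]'; python3 st.py
python3 - <<'E'
from h import *
im=cv2.cvtColor(optics.camera("scene"),cv2.COLOR_RGB2BGR); cv2.imwrite("pics/scene17f.png",im)
cv2.imwrite("pics/scene17.png",cv2.resize(im[140:300,220:420],None,fx=4,fy=3.75,interpolation=cv2.INTER_CUBIC))
im=cv2.cvtColor(optics.camera("top"),cv2.COLOR_RGB2BGR); cv2.imwrite("pics/top17.png",im)
E
```

```text
time: 29.92
ee_pos: [0.3542, 0.2561, 0.2804]
eef_rot: [0.081, 0.685, -0.064, 0.721]
ft_force: [0.3, -0.5, 0.8]
width: 0.0604
t 29.93 p [0.3542 0.2561 0.2804] w 0.0604 F [ 0.3 -0.5  0.8]
x [ 0.053  0.018 -0.998] y [0.204 0.979 0.029] z [ 0.978 -0.205  0.048] q [ 0.54 -0.24 -1.08  1.81 -0.2   1.4   0.86]
lean 3.2 az 19.0 yaw of y -11.8
```

View pics/scene17.png

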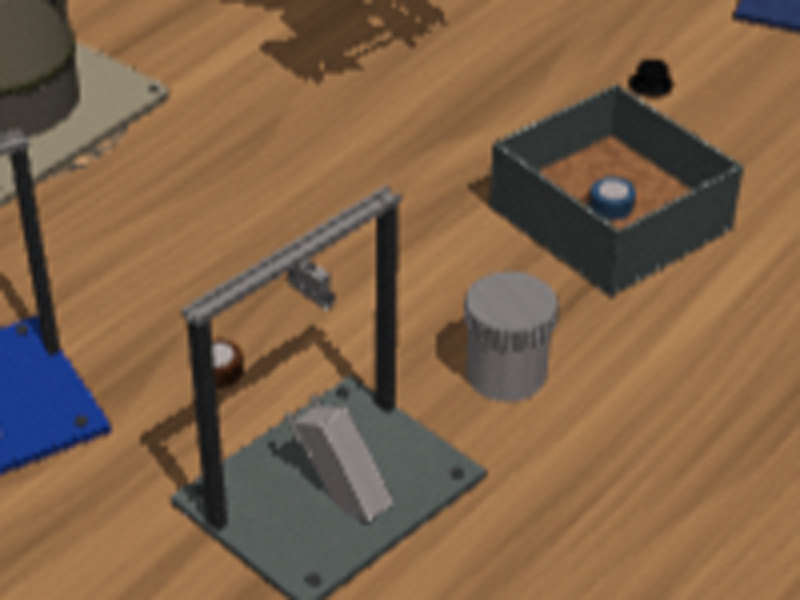

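View pics/top17.png

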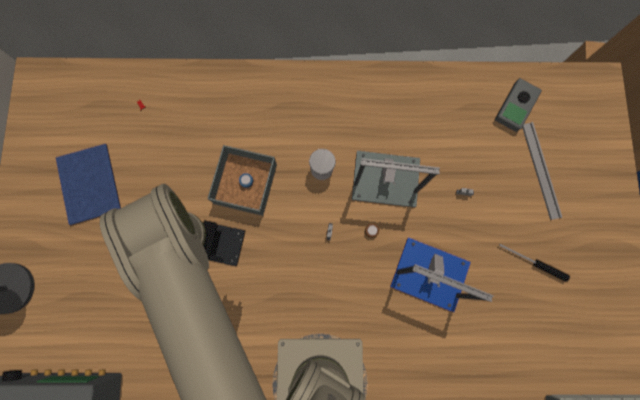

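The top view has the puck at (246,181), near the middle of the box. I'll compare the bystanders with the first pictures.

Run:
```python
import cv2,numpy as np
a=cv2.imread("pics/scene0.png");b=cv2.imread("pics/scene17f.png");c=cv2.imread("pics/top0.png");d=cv2.imread("pics/top17.png")
def sh(A,B,x,y,w=14):
    t=A[y-w:y+w,x-w:x+w]; s=B[y-w-6:y+w+6,x-w-6:x+w+6]; m=cv2.matchTemplate(s,t,cv2.TM_CCOEFF_NORMED); _,v,_,l=cv2.minMaxLoc(m); return (l[0]-6,l[1]-6,round(v,3))
print("scene can",sh(a,b,347,229),"knob",sh(a,b,382,160,9),"esb",sh(a,b,238,311,10),"esa",sh(a,b,297,214,8))
print("top can",sh(c,d,322,163),"esa",sh(c,d,330,232,10),"esb",sh(c,d,465,191,10))
```

```text
scene can (0, 0, 0.999) knob (0, 0, 1.0) esb (0, 0, 0.999) esa (0, 0, 0.999)
top can (0, 0, 0.997) esa (0, 0, 0.99) esb (0, 0, 0.995)
```

Run:
```python
from bench import r, close_job
close_job(); print(r.read_state()["time"])
```

```text
the job is handed in; nothing more can be done
the job is handed in; nothing more can be done
```

I took the blue puck off the grey stand and laid it in the reject box, metal disc up and released, then handed the job in at about 30 s of the 54 s. No verdict is reported.

**How it went:**
- **Grasp:** The moves cannot tilt the hand, so I made the 35° lean by pushing against the arm's reach limits. I removed it the same way afterwards, leaving 2.6°.
- **Hold:** The puck was held at 25–28 N and lifted well clear of the seat.
- **Placing:** The board was found by touch, with the tool at about 22 mm. The first touch peaked at about 18 N; I eased off to about 1.5 N before releasing.

**Last checks:**
- In both views the puck lies flat near the middle of the box, and the hand is clear.
- Image matching of the canister, both end stops and the knob against the first pictures gave a shift of 0 pixels for each. The knob was checked in the scene view only, because the arm hid it in the top view.

**What failed or disagreed:**
- **First grasp missed:** The fingers closed just above the puck, because the fingertips are about 25 mm shorter than the stated tool frame.
- **Contact with the stand:** On going deeper, something stiff pushed back with about 27 N, probably the gripper's body on a rail post. I backed off and took a shallower grip on the puck's upper half.
- **Puck width:** The fingers read 38.4 mm across the 40 mm puck, so it was probably held slightly off centre. It did not slip.

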